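# Unlock the spring collar and change out a spent filter cartridge

### The job

The filter cartridge with the orange knob is spent. Pull back the spring collar of its tilted head, turn the collar anticlockwise as far as it goes and let it spring home in the open notch, then draw the cartridge straight out and stand it upright on a free spot of the floor of the white tray. Leave that collar open, leave the blue cartridge locked in, and do not push or knock over anything else.

Things in the scene. Friction and masses are not known exactly. Their poses are not given: they have to be found in the camera images.
- stand: Bench filter stand, 180 x 236 mm, 127 mm high, fixed. Origin: centre of its underside; x to its back, y left, z up. Its deck slopes 30 degrees down to the front (-x), top centre at (0, 0, 85 mm); a gauge (42 mm wide, 16 high) lies 47 mm upslope between two identical filter heads standing square on the deck at y = +65 mm (left) and -65 mm (right): both axes lean 30 degrees from vertical towards -x.
- left_collar (a point): Centre of the left head's spring collar: dark knurled ring, outside diameter 61 mm, 31 mm high; it turns a lock ring with two lugs inside. z points outward along the head's axis; moves with the collar. At rest it is 41.5 mm above the deck; under the collar is a 48 mm neck, on a flat flange. Its red line points to a black mark when locked, a green one when open.
- right_collar (a point): The same for the right head.
- left_pull (a joint): How far the left collar is pulled back, outward along its axis (m): 0 home, 0.012 at the stop. A spring (4 N at 0, 8 N at 0.012) draws it home. It can be turned only while pulled back more than 0.007, as a pin stands in a notch of its skirt.
- right_pull (a joint): The same for the right collar.
- left_turn (a joint): Turn of the left collar (rad): 0 to 0.08 locked, 1.134 (65 degrees) at the open stop; grows anticlockwise seen from outside, looking down at the knob. Let go beyond about 1.02, the collar springs home into its open notch and the cartridge is free; let go between the notches it rides up on the pin.
- right_turn (a joint): The same for the right collar.
- left_home (a point): Point fixed to the left head where the knob's centre of a seated cartridge lies: on the axis, 87 mm above the deck; z outward along the axis. It tells which cartridge sits where.
- right_home (a point): The same for the right head.
- spent_knob (a point): Centre of the orange knob (round, 32 mm wide, 34 mm long) at the top of the spent cartridge; z from foot to knob. Loose, about 240 g, 102 mm long, steel body 34 mm wide, ears 45 mm over, 30 mm flat foot 85 mm from this point. Seated: foot 40 mm deep, ears under the collar's lugs, knob ends 11 to 45 mm above the collar's top. A seal drags with about 8 N over 40 mm when drawn out.
- fresh_knob (a point): Centre of the blue knob of the good cartridge, of the same shape, seated and locked in the other head.
- tray_floor (a point): Centre of the inner floor of the white parts tray (fixed, 160 mm in x by 210 mm in y outside, walls 4 mm thick and 22 mm high; inner floor 4 mm above the worktop). Axes along its sides.
- beaker: Small glass beaker, 55 mm wide, 71 mm high, in the tray. Origin: centre of its underside.
- dish: Glass petri dish, 60 mm wide, 15 mm high, in the tray. Origin: centre of its underside.
- cylinder: Glass measuring cylinder, 33 mm wide on a 60 mm foot, 173 mm high. Origin: centre of its underside.
- amber_bottle: Amber glass bottle with blue cap, 56 mm wide, 118 mm high. Origin: centre of its underside. (Right of the stand, fixed: a computer tower with a binder on it, 0.36 m high, within x over 0.58 and y from -0.18 to -0.5.)
- reagent_bottle: Clear bottle with blue cap, 60 mm wide, 125 mm high. Origin: centre of its underside.
- timer: Flat bench timer, 52 x 66 x 21 mm. Origin: centre of its underside.

How it is judged:
By the outcome, as a careful person would: the job done as asked, in the order asked, and still so for the second after the job is handed in, with the robot touching nothing.
It also fails if it takes over 51 s, if anything falls off the work surface, if the arm or the gripper's body presses on something with over 40 N, if the wrist force passes 120 N, or if a joint passes its speed limit or range.

### The arm

A 6-joint arm with a two-finger parallel gripper is mounted at the origin on a cart in front of the work surface, level with it; the furniture and walls round the work are solid. World frame = base frame: x ahead of the robot, y to its left, z up, the work surface at z = 0. Lengths are in m, angles in rad, forces in N, time in s.
With the tool pointing down it reaches from about 0.425 to 0.95 m from the base axis. Payload 3.5 kg.
Tool frame: the origin (TCP) lies at the very end of the fingers, on their centre line; the grasp point (between the pads) lies 19 mm behind it; y points along the fingers, z is the direction in which the jaws open and shut, and the axes are right-handed (so a half turn about y gives the same grasp; the last joint's range is limited). The gripper opens to 85 mm and grips with 20 to 120 N. Pads are 22 mm wide; open, the fingers measure 114 mm over their backs; the gripper's body (76 mm by 85 mm) begins 54 mm behind the grasp point. The pads swing forward as they close: fully open they stand 13 mm farther back than shut.
Start: joints at [1.025, 0.286, 1.577, -0, 1.279, -0.15], TCP at [0.26, 0.623, 0.231] pointing down, gripper open.
Joint ranges: [-2.77, 2.77], [-0.9, 2.22], [0.21, 2.48], [-1.53, 4.67], [0.24, 2.81], [-2.84, 2.84]. Speed limits (rad/s): [2.79, 2.79, 3.14, 3.14, 3.14, 3.14].

### API

Orientations are given as a unit quaternion [x, y, z, w].
In Python, from plant import ctrl, cams gives the robot as it stands.
- The arm moves only by the tool play_rows, never from a script. Its argument "steps" is a list of rows, each an object of numbers: "claw": the finger opening in cm, from 0 to 8.54; "tx", "ty", "tz": the shift along the tool's x, y, z in cm; "ax", "ay", "az": the turn, a rotation vector about the tool's x, y, z in degrees. A call has 1 to 12 rows; each row is the pose to reach, as a shift and turn from the pose commanded when the call began, along the tool's axes at that moment; what a row does not reach only later rows make up. A row lasts 1/12 s, in which the tool goes at most 41.7 mm and 7.16 degrees, less where a joint would pass 70% of its speed; a pose out of reach is approached as far as the arm can. A call with a gripper value outside its range is refused whole. The fingers move at their own pace and stop on an object; "grip_force" is the grip in N (left out, the last holds). Time passes only in rows, so rows that repeat a pose let the fingers close. It gives the time, the measured TCP pose, the force and the opening at its end, in the units of the state.
- ctrl.get_state(): the state, without advancing time (a new reading comes with each control period).
- cams.read_camera(name): name is "side" or "top" or "wrist"; returns (picture, depth): 400x640x3 uint8, blue, green, red; 400x640 float32, m along the optical axis (not along the pixel's ray), 0 where there is no reading.
- cams.camera_model(name): a dict with "intrinsics" (3x3 intrinsics, pixels), "distortion" ([k1, k2, p1, p2, k3] as OpenCV has them; the pictures are not rectified), "rvec" (rotation vector, rad) and "tvec" (3), from world to camera coordinates, as OpenCV has them; the wrist camera has in their place "tool_from_camera" (4x4, takes a point from camera to tool coordinates, whose origin is the TCP and whose axes are the tool frame's). Camera axes: x right, y down, z forward; pixel columns grow to the right and rows downward; lengths in m; the calibration is good to about 2 mm. A picture is of the moment at which its call begins: read the wrist's pose just before it. camera_model takes no time and is no camera call.
- ctrl.sign_off(): hands the job in, once; it reports no verdict.
The state is a dict: "time": time; "qpos": joint angles; "dq": joint speeds; "joint_efforts": joint torques, N m; "eef_pos": TCP position; "tcp_rot": TCP orientation; "contact_force": force on the tool from outside, world axes, zero at the start; "wrist_torque": the same for the moment, N m; "opening": opening from 0.0 (shut) to 1.0 (fully open).
Only numpy, scipy, OpenCV 4.12 (cv2) and the standard library are available. Lean on these libraries where they do the work, as an engineer would, in place of code of your own. Each camera call takes 0.05 s, during which the arm holds its last target.

## Working session

There is one attempt and no reset: what is moved stays moved. The work goes in short steps, Python scripts to look and compute and a tool call to move; the robot and the scene stay as the last step left them, time stands still between calls to the robot, and variables do not carry over. Pictures are saved under pics/ and viewed, and the job is handed in when it is done.

Besides the shell and the picture viewer there is one more tool, called after "Request:" by a JSON object that holds its "method" and its "body", one argument or row to a line. play_rows: Moves the arm, as the interface text tells. Its arguments: {"type":"object","properties":{"steps":{"type":"array","items":{"type":"object","properties":{"claw":{"type":"number"},"tx":{"type":"number"},"ty":{"type":"number"},"tz":{"type":"number"},"ax":{"type":"number"},"ay":{"type":"number"},"az":{"type":"number"}}}},"grip_force":{"type":"number"}},"required":["steps"]}

```bash
ls -la; mkdir -p pics
python3 - <<'E'
from plant import ctrl,cams
import cv2,numpy as np
s=ctrl.get_state();print({k:np.round(v,4).tolist() if not isinstance(v,(float,int)) else v for k,v in s.items()})
for n in ("side","top","wrist"):
    p,d=cams.read_camera(n);cv2.imwrite(f"pics/{n}0.png",p);np.save(f"pics/{n}0.npy",d)
    m=cams.camera_model(n);print(n,m)
E
```

```text
total 12
drwxr-xr-x  3 agent agent 4096 Dec  7 06:49 .
drwxr-xr-x 23 root  root  4096 Dec  7 06:49 ..
drwxr-xr-x  2 agent agent 4096 Dec  7 06:49 pics
{'time': 0.0, 'qpos': [1.025, 0.2872, 1.5782, -0.0, 1.2786, -0.15], 'dq': [0.0004, 0.0011, 0.0012, -0.0006, 0.0002, 0.0013], 'joint_efforts': [0.0003, -40.597, -29.263, -0.0001, 0.0058, 0.0], 'eef_pos': [0.2599, 0.6223, 0.2299], 'tcp_rot': [0.6941, -0.1393, 0.1388, -0.6925], 'contact_force': [-0.1338, 0.5914, -0.2488], 'wrist_torque': [0.0414, -0.0146, -0.028], 'opening': 1.0005084172852265}
side {'intrinsics': array([[386.6096979 ,   0.        , 317.18875455],
       [  0.        , 386.6096979 , 194.35118269],
       [  0.        ,   0.        ,   1.        ]]), 'distortion': array([0.02294453, 0.        , 0.        , 0.        , 0.        ]), 'rvec': array([ 0.13772105, -2.79546738,  1.38121786]), 'tvec': array([0.62397823, 0.08724969, 1.03762571])}
top {'intrinsics': array([[385.73143705,   0.        , 315.91933058],
       [  0.        , 385.73143705, 201.65015403],
       [  0.        ,   0.        ,   1.        ]]), 'distortion': array([-0.09265039,  0.        ,  0.        ,  0.        ,  0.        ]), 'rvec': array([ 2.15547796, -2.11221806,  0.14873871]), 'tvec': array([0.10266712, 0.62490014, 0.96274299])}
wrist {'intrinsics': array([[294.08823377,   0.        , 322.58440845],
       [  0.        , 294.08823377, 200.31713472],
       [  0.        ,   0.        ,   1.        ]]), 'distortion': array([-0.00111215,  0.        ,  0.        ,  0.        ,  0.        ]), 'tool_from_camera': array([[ 6.57200294e-04,  9.50162802e-01,  3.11753457e-01,
        -8.08252116e-02],
       [ 5.67761243e-04, -3.11753828e-01,  9.50162738e-01,
        -1.43511226e-01],
       [ 9.99999623e-01, -4.47445700e-04, -7.44350321e-04,
        -2.24821267e-04],
       [ 0.00000000e+00,  0.00000000e+00,  0.00000000e+00,
         1.00000000e+00]])}
```

View pics/side0.png

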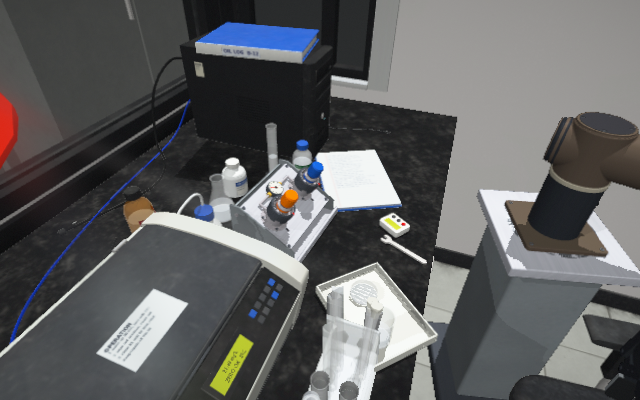

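View pics/top0.png

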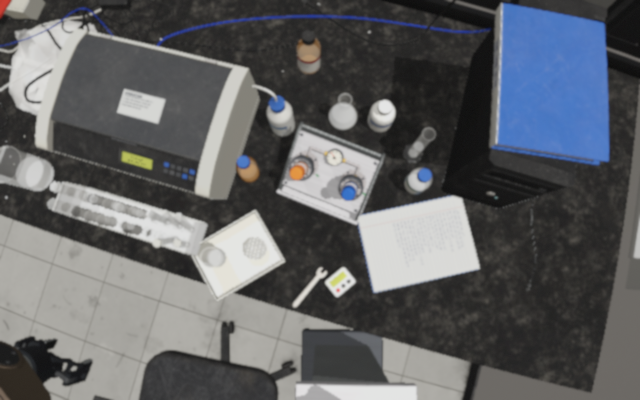

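View pics/wrist0.png

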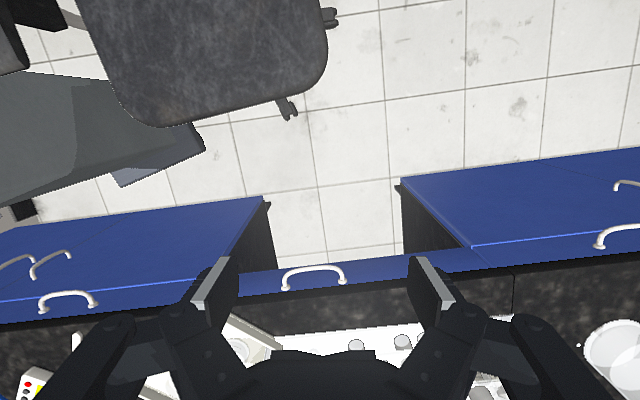

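The orange knob sits in the left head (top about (297,172), side about (289,200)). The blue one is in the right head (top about (349,192)). The tray holds the beaker at about (213,255) and the dish at about (255,247). Next I'll measure positions.

```bash
cat > h.py <<'E'
import numpy as np,cv2
from scipy.spatial.transform import Rotation as R
from plant import ctrl,cams
def ext(n,st=None):
    m=cams.camera_model(n);K=m["intrinsics"];D=m["distortion"]
    if n=="wrist":
        T=np.eye(4);T[:3,:3]=R.from_quat(st["tcp_rot"]).as_matrix();T[:3,3]=st["eef_pos"]
        W=T@m["tool_from_camera"]
    else:
        A=np.eye(4);A[:3,:3]=cv2.Rodrigues(m["rvec"])[0];A[:3,3]=m["tvec"];W=np.linalg.inv(A)
    return K,D,W
def rays(n,px,st=None):
    K,D,W=ext(n,st);u=cv2.undistortPoints(np.array(px,float).reshape(-1,1,2),K,D)[:,0]
    d=np.c_[u,np.ones(len(u))]
    return W[:3,3],d@W[:3,:3].T   # scaled with depth
def onplane(n,px,z,st=None):
    o,d=rays(n,px,st);t=(z-o[2])/d[:,2];return o+d*t[:,None]
def cloud(n,depth,mask,st=None):
    v,u=np.nonzero(mask&(depth>0));o,d=rays(n,np.c_[u,v],st);return o+d*depth[v,u][:,None],np.c_[u,v]
def proj(n,P,st=None):
    K,D,W=ext(n,st);A=np.linalg.inv(W)
    return cv2.projectPoints(np.array(P,float).reshape(-1,1,3),cv2.Rodrigues(A[:3,:3])[0],A[:3,3],K,D)[0][:,0]
def tri(*rs):
    A=np.zeros((3,3));b=np.zeros(3)
    for o,d in rs:
        d=d/np.linalg.norm(d);M=np.eye(3)-np.outer(d,d);A+=M;b+=M@o
    return np.linalg.solve(A,b)
E
python3 - <<'E'
from h import *
for n in("top","side"):
    p=cv2.imread(f"pics/{n}0.png");d=np.load(f"pics/{n}0.npy");h=cv2.cvtColor(p,cv2.COLOR_BGR2HSV)
    H,S,V=cv2.split(h);print(n,"cam",ext(n)[2][:3,3],"depth valid",(d>0).mean())
    for c,mk in(("orange",(H>4)&(H<18)&(S>170)&(V>120)),("blue",(H>100)&(H<125)&(S>150)&(V>70))):
        k,l,st,ce=cv2.connectedComponentsWithStats(mk.astype(np.uint8))
        for i in range(1,k):
            if st[i,4]>40:
                P,_=cloud(n,d,l==i);print(c,st[i].tolist(),ce[i].round(1),"mean",P.mean(0).round(3) if len(P) else None, "top", P[np.argsort(-P[:,2])[:10]].mean(0).round(3) if len(P) else None)
for n,b,s in(("top",(180,100,280,210),3),("side",(170,120,280,250),3)):
    p=cv2.imread(f"pics/{n}0.png");x,y,w,hh=b
    cv2.imwrite(f"pics/{n}0c.png",cv2.resize(p[y:y+hh,x:x+w],None,fx=2.8 if n=="top" else 2.4,fy=2.8 if n=="top" else 2.4,interpolation=cv2.INTER_CUBIC))
E
```

```text
top cam [0.46716083 0.09824907 1.04881966] depth valid 0.99601171875
orange [291, 167, 13, 12, 116] [296.8 172.2] mean [0.671 0.159 0.176] top [0.676 0.158 0.182]
blue [504, 3, 32, 25, 512] [517.5  14.6] mean [ 0.976 -0.3    0.354] top [ 0.97  -0.297  0.359]
blue [500, 11, 89, 143, 6587] [543.6  93.8] mean [ 0.801 -0.336  0.357] top [ 0.786 -0.313  0.361]
blue [290, 15, 43, 3, 121] [310.4  16. ] mean [1.194 0.145 0.013] top [1.18  0.186 0.033]
blue [341, 16, 85, 12, 196] [381.4  20.7] mean [ 1.188 -0.07   0.005] top [1.191 0.02  0.013]
blue [158, 19, 92, 26, 192] [198.   28.4] mean [1.105 0.458 0.085] top [1.044 0.529 0.134]
blue [590, 20, 17, 24, 143] [599.8  28. ] mean [ 0.976 -0.504  0.332] top [ 0.961 -0.484  0.359]
blue [430, 27, 21, 5, 49] [440.6  29.3] mean [ 1.163 -0.249  0.008] top [ 1.155 -0.265  0.016]
blue [508, 28, 8, 9, 43] [511.7  32.5] mean [ 0.931 -0.281  0.357] top [ 0.933 -0.281  0.358]
blue [567, 70, 8, 9, 43] [570.6  73.6] mean [ 0.846 -0.398  0.357] top [ 0.847 -0.397  0.358]
blue [270, 97, 13, 14, 121] [276.9 104.2] mean [0.844 0.214 0.162] top [0.845 0.212 0.1
[... 1070 characters left out ...]
4.2] mean [ 0.688 -0.156  0.115] top [ 0.687 -0.155  0.124]
blue [10, 152, 150, 191, 596] [ 67.1 254.8] mean [1.15  0.24  0.056] top [1.054 0.522 0.134]
blue [308, 161, 15, 17, 187] [314.7 169.3] mean [0.633 0.04  0.161] top [0.632 0.039 0.18 ]
blue [194, 205, 19, 16, 181] [203.  211.8] mean [0.85  0.224 0.16 ] top [0.851 0.218 0.169]
blue [338, 206, 63, 6, 101] [368.  208.1] mean [ 0.485 -0.02   0.004] top [ 0.471 -0.021  0.007]
blue [267, 278, 9, 8, 43] [271.  281.7] mean [0.672 0.407 0.177] top [0.674 0.408 0.179]
blue [271, 291, 8, 8, 45] [274.6 294.6] mean [0.662 0.426 0.169] top [0.664 0.426 0.171]
blue [249, 309, 8, 9, 51] [252.4 313.3] mean [0.689 0.47  0.177] top [0.691 0.47  0.179]
```

View pics/top0c.png

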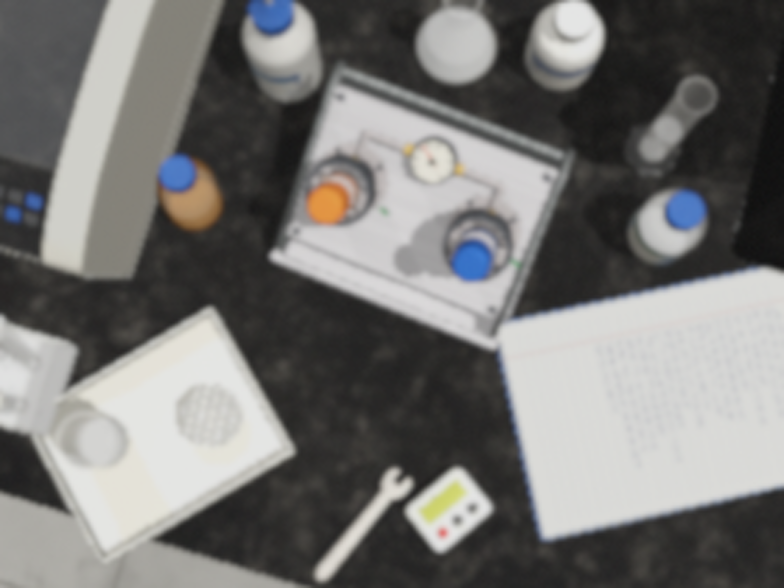

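View pics/side0c.png

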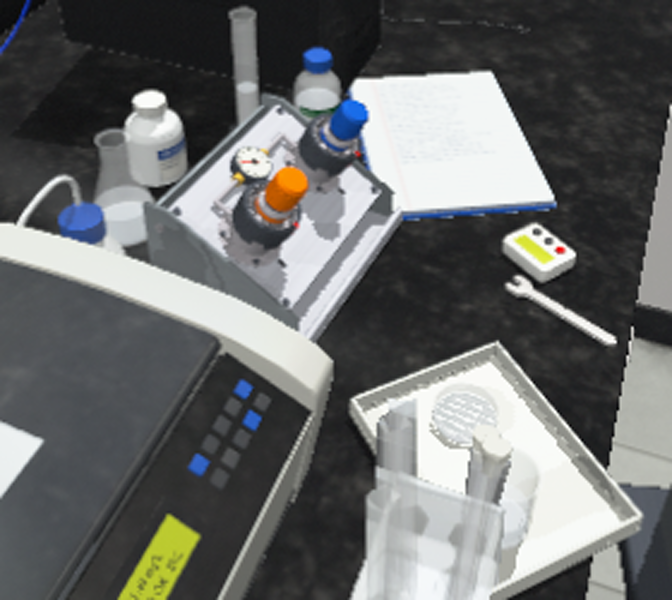

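```bash
cat > m.py <<'E'
from h import *
def planefit(P,it=400,tol=.003):
    rng=np.random.default_rng(0);best=None
    for _ in range(it):
        a,b,c=P[rng.choice(len(P),3,False)];n=np.cross(b-a,c-a);l=np.linalg.norm(n)
        if l<1e-6: continue
        n/=l;n*=np.sign(n[2]); 
        if abs(n[2]-.866)>.08: continue
        i=abs((P-a)@n)<tol
        if best is None or i.sum()>best.sum():best=i
    Q=P[best];c=Q.mean(0);n=np.linalg.svd(Q-c)[2][2];n*=np.sign(n[2]);return n,c,best
E
python3 - <<'E'
from m import *
allQ=[]
for n,b in(("top",(275,120,390,225)),("side",(225,155,340,270))):
    p=cv2.imread(f"pics/{n}0.png");d=np.load(f"pics/{n}0.npy");mk=np.zeros(d.shape,bool);mk[b[1]:b[3],b[0]:b[2]]=1
    P,u=cloud(n,d,mk);nn,c,i=planefit(P);yaw=np.degrees(np.arctan2(-nn[1],-nn[0]))
    print(n,nn.round(3),"tilt",np.degrees(np.arccos(nn[2])),"yaw",yaw,i.sum(),"c",c.round(4),"height at", c@nn)
    Q=P[i];r=cv2.minAreaRect
    # in-plane coordinates
    ez=nn;ey=np.cross(nn,[0,0,1.]);ey/=np.linalg.norm(ey);ey*=np.sign(ey[1]);ex=np.cross(ey,ez)
    q=np.c_[(Q-c)@ex,(Q-c)@ey].astype(np.float32);rr=cv2.minAreaRect(q);print("rect",rr, "centre",(c+ex*rr[0][0]+ey*rr[0][1]).round(4),"ex",ex.round(3),"ey",ey.round(3))
    print(np.percentile(q,[1,99],axis=0))
E
```

```text
top [-0.466  0.174  0.868] tilt 29.80757870280182 yaw -20.525416924640304 3066 c [0.6913 0.0844 0.0848] height at -0.23351811139554718
rect ((-0.04689420014619827, 0.0005476474761962891), (0.22767199575901031, 0.27537912130355835), 89.92710876464844) centre [0.6534 0.0992 0.0615] ex [ 0.813 -0.304  0.497] ey [ 0.351  0.937 -0.   ]
[[-0.17264736 -0.10627262]
 [ 0.0781536   0.11096752]]
side [-0.468  0.192  0.863] tilt 30.385792431245328 yaw -22.35074305816854 2292 c [0.6889 0.1122 0.0753] height at -0.23567286678616392
rect ((-0.023943454027175903, -0.02587772160768509), (0.2654336988925934, 0.22944749891757965), 1.0514676570892334) centre [0.6599 0.0962 0.0632] ex [ 0.798 -0.328  0.506] ey [ 0.38   0.925 -0.   ]
[[-0.15268182 -0.13602063]
 [ 0.09472832  0.08870695]]
```

Run:
```python
from m import *
from scipy.optimize import least_squares
def axis(yaw,t=30):
    y=np.radians(yaw);t=np.radians(t);return np.array([-np.sin(t)*np.cos(y),-np.sin(t)*np.sin(y),np.cos(t)])
for c in("orange","blue"):
  for yaw in(-20.5,-21.5,-22.5):
    a=axis(yaw);out=[]
    ex=np.cross([np.sin(np.radians(-yaw)),np.cos(np.radians(yaw)),0],a);ey=np.cross(a,ex)
    for n in("top","side"):
        p=cv2.imread(f"pics/{n}0.png");d=np.load(f"pics/{n}0.npy");h=cv2.cvtColor(p,cv2.COLOR_BGR2HSV);H,S,V=cv2.split(h)
        mk=(H>4)&(H<18)&(S>150)&(V>90) if c=="orange" else (H>100)&(H<125)&(S>130)&(V>60)
        k,l,st,ce=cv2.connectedComponentsWithStats(mk.astype(np.uint8))
        t={"orange":{"top":(297,172),"side":(289,199)},"blue":{"top":(348,193),"side":(315,169)}}[c][n]
        i=1+np.argmin(np.linalg.norm(ce[1:]-t,axis=1))
        P,_=cloud(n,d,l==i);s=P@a
        end=np.percentile(s,95)
        side=P[s<end-.006];cap=P[s>end-.003]
        f=lambda x:np.hypot(side@ex-x[0],side@ey-x[1])-.016
        r=least_squares(f,[np.median(P@ex),np.median(P@ey)],loss="soft_l1",f_scale=.001)
        ctr=ex*r.x[0]+ey*r.x[1]+a*(end-.017)
        out.append(ctr);print(c,yaw,n,ctr.round(4),"n",len(side),len(cap),"rms",np.sqrt((r.fun**2).mean()).round(4))
```

```text
orange -20.5 top [0.6757 0.1611 0.1622] n 29 80 rms 0.0009
orange -20.5 side [0.6774 0.1589 0.1606] n 113 86 rms 0.0013
orange -21.5 top [0.6756 0.161  0.1622] n 29 80 rms 0.0009
orange -21.5 side [0.6774 0.1589 0.1606] n 112 86 rms 0.0012
orange -22.5 top [0.6756 0.161  0.1622] n 29 80 rms 0.0009
orange -22.5 side [0.6774 0.1589 0.1606] n 112 86 rms 0.0012
blue -20.5 top [0.6283 0.0399 0.1622] n 25 78 rms 0.0006
blue -20.5 side [0.6303 0.0373 0.1606] n 112 58 rms 0.0629
blue -21.5 top [0.6283 0.0399 0.1622] n 26 77 rms 0.0006
blue -21.5 side [0.6303 0.0374 0.1606] n 110 59 rms 0.063
blue -22.5 top [0.6282 0.0398 0.1623] n 26 77 rms 0.0006
blue -22.5 side [0.6303 0.0374 0.1606] n 110 59 rms 0.0626
```

Run:
```python
from m import *
p=cv2.imread("pics/top0.png");d=np.load("pics/top0.npy")
# tray rim: points in region with height
mk=np.zeros(d.shape,bool);mk[205:305,185:292]=1
P,u=cloud("top",d,mk)
h=cv2.cvtColor(p,cv2.COLOR_BGR2HSV);V=h[...,2];S=h[...,1]
b=((V>185)&(S<60)).astype(np.uint8)*mk
k,l,st,ce=cv2.connectedComponentsWithStats(b.astype(np.uint8));i=1+np.argmax(st[1:,4]);print(st[i])
c=max(cv2.findContours((l==i).astype(np.uint8),0,1)[0],key=cv2.contourArea);hull=cv2.convexHull(c)[:,0]
w=onplane("top",hull,.022)[:,:2].astype(np.float32);rr=cv2.minAreaRect(w);print(rr);print(cv2.boxPoints(rr).round(3))
# plan map of heights in tray neighborhood (both cams)
for n in("top","side"):
    d=np.load(f"pics/{n}0.npy");P,_=cloud(n,d,np.ones(d.shape,bool));
    q=P[(P[:,0]>.3)&(P[:,0]<.7)&(P[:,1]>.1)&(P[:,1]<.55)]
    g=np.full((16,18),-1.)
    for x,y,z in q:
        i=int((x-.3)/.025);j=int((y-.1)/.025);g[i,j]=max(g[i,j],z)
    print(n,"rows x from .7 down to .3, cols y .55->.1 (cm)")
    for i in range(15,-1,-1):print("%.3f"%(.3+.025*i)," ".join("%4.0f"%(100*v) for v in g[i,::-1]))
```

```text
[ 185  211   99   90 4741]
((0.5111267566680908, 0.35186856985092163), (0.24005043506622314, 0.2175900936126709), 32.29133605957031)
[[0.352 0.38 ]
 [0.468 0.196]
 [0.671 0.324]
 [0.554 0.508]]
top rows x from .7 down to .3, cols y .55->.1 (cm)
0.675   18   18   18   19   19   20   21   21   21   12   12    0    0    7   18   18   18   14
0.650   16   17   17   17   18   18   20   20   20    0    0    0    1    6   17   18   18    7
0.625    1   15   16   16   16   17   19   19    1    0    1    1    1    3    3    3    6    6
0.600    1    1    0    1    1   15   18   18    0    0    2    0    1    0    1    3    3    3
0.575   16   11   19    1    1    1    0    1    0    3    3    3    0    1    0    0    1    1
0.550   16   19   19   21   21   20    0    3    3    2    1    3    2    1    1    1    1    1
0.525   16   11   11   12   20   20    3    2    1    1    2    2    2    1    0    1    1    0
0.500   11   11   17   22   18   18    1    1    1    2    2    2    2    2    0    0    0    0
0.475    0    0   11   22   18   18    8    8    1    2    2    2    2    2    1    0  
[... 1568 characters left out ...]
  2    2    2    0    0    0
0.450 -100 -100    0    0    2    8    8    8 -100    1    2    2    2    2    2    0    0    1
0.425 -100 -100    0    0    2    2    8    8    1    1    1    2    2    0    0    0    0    1
0.400 -100 -100    0    0    0    2    2    1    1    2    2    2    0    0    0    0    1    1
0.375 -100 -100 -100 -100 -100 -100    2    2    2    2    0    0    0    0    0    1    1    0
0.350 -100 -100 -100 -100 -100 -100    2    2 -100 -100    0    0    0    0    0    1    0    0
0.325 -100 -100 -100 -100 -100 -100 -100 -100 -100 -100 -100 -100 -100    0    0    0    0    0
0.300 -100 -100 -100 -100 -100 -100 -100 -100 -100 -100 -100 -100 -100 -100 -100 -100 -100    0
```

Run:
```python
from m import *
c=onplane("top",[(255.7,210.7),(285.4,261.4),(218.2,299.3)],.022);print(c.round(3))
print(np.linalg.norm(c[0]-c[1]),np.linalg.norm(c[1]-c[2]))
print("centre",((c[0]+c[2])/2).round(3), "yaw of long side",np.degrees(np.arctan2(*(c[2]-c[1])[[1,0]])), np.degrees(np.arctan2(*(c[1]-c[0])[[1,0]])))
print("beaker/dish",onplane("top",[(214,256)],.071).round(3),onplane("top",[(255,247.5)],.015).round(3))
ctr=(c[0]+c[2])/2
s=ctrl.get_state();print(R.from_quat(s["tcp_rot"]).as_matrix().round(3))
d=np.load("pics/top0.npy")
p=cv2.imread("pics/top0.png")[195:315,175:305];cv2.imwrite("pics/tray0.png",cv2.resize(p,None,fx=5,fy=5,interpolation=cv2.INTER_CUBIC))
```

```text
[[0.599 0.278 0.022]
 [0.466 0.193 0.022]
 [0.362 0.367 0.022]]
0.15800230330510798 0.20295912998097046
centre [0.481 0.323 0.022] yaw of long side 120.74894860200946 -147.59939955889627
beaker/dish [[0.475 0.371 0.071]] [[0.501 0.276 0.015]]
[[ 0.923 -0.001  0.386]
 [-0.386 -0.002  0.923]
 [-0.    -1.    -0.002]]
```

View pics/tray0.png

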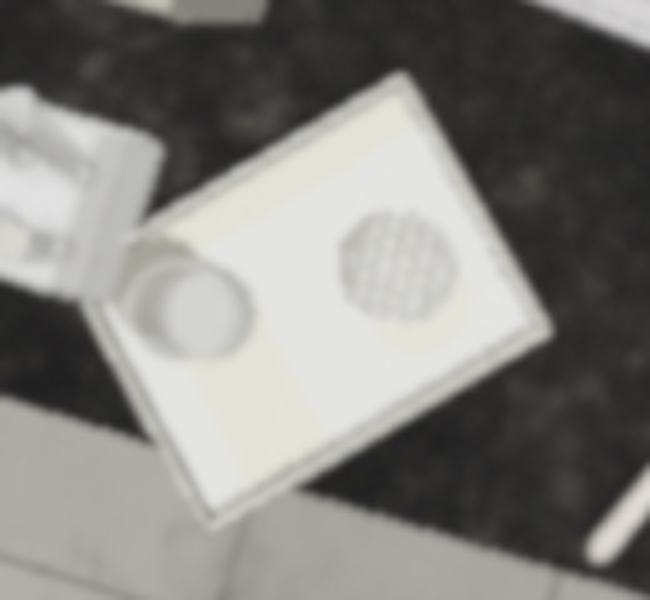

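Request:
{"method": "play_rows", "body": {
  "steps": [
    {"ty": -4, "claw": 8.5},
    {"ty": -8},
    {"ty": -12},
    {"tx": 4, "ty": -12, "tz": -2},
    {"tx": 7.5, "ty": -12, "tz": -4},
    {"tx": 11, "ty": -12, "tz": -6},
    {"tx": 14.5, "ty": -12, "tz": -8},
    {"tx": 18, "ty": -12, "tz": -10},
    {"tx": 21.5, "ty": -12, "tz": -12},
    {"tx": 25, "ty": -12, "tz": -14},
    {"tx": 28.5, "ty": -12, "tz": -15.5},
    {"tx": 32, "ty": -12, "tz": -17}
  ]
}}

```text
invalid input at $.steps[0]: expected keys claw, tx, ty, tz, ax, ay, az
```

Request:
{"method": "play_rows", "body": {
  "steps": [
    {"claw": 8.5, "tx": 0, "ty": -4, "tz": 0, "ax": 0, "ay": 0, "az": 0},
    {"claw": 8.5, "tx": 0, "ty": -8, "tz": 0, "ax": 0, "ay": 0, "az": 0},
    {"claw": 8.5, "tx": 0, "ty": -12, "tz": 0, "ax": 0, "ay": 0, "az": 0},
    {"claw": 8.5, "tx": 3.5, "ty": -12, "tz": -2, "ax": 0, "ay": 0, "az": 0},
    {"claw": 8.5, "tx": 7, "ty": -12, "tz": -4, "ax": 0, "ay": 0, "az": 0},
    {"claw": 8.5, "tx": 10.5, "ty": -12, "tz": -6, "ax": 0, "ay": 0, "az": 0},
    {"claw": 8.5, "tx": 14, "ty": -12, "tz": -8, "ax": 0, "ay": 0, "az": 0},
    {"claw": 8.5, "tx": 17.5, "ty": -12, "tz": -10, "ax": 0, "ay": 0, "az": 0},
    {"claw": 8.5, "tx": 21, "ty": -12, "tz": -12, "ax": 0, "ay": 0, "az": 0},
    {"claw": 8.5, "tx": 24.5, "ty": -12, "tz": -14, "ax": 0, "ay": 0, "az": 0},
    {"claw": 8.5, "tx": 28, "ty": -12, "tz": -15.5, "ax": 0, "ay": 0, "az": 0},
    {"claw": 8.5, "tx": 31.5, "ty": -12, "tz": -17, "ax": 0, "ay": 0, "az": 0}
  ],
  "grip_force": 60
}}

```text
time: 1.15
eef_pos: [0.486, 0.3427, 0.3512]
tcp_rot: [0.693, -0.139, 0.139, -0.693]
contact_force: [1.3, 1.0, -0.4]
opening: 0.995
```

Request:
{"method": "play_rows", "body": {
  "steps": [
    {"claw": 8.5, "tx": 3, "ty": 0, "tz": -1.5, "ax": 0, "ay": 0, "az": -5},
    {"claw": 8.5, "tx": 6, "ty": 1, "tz": -3, "ax": 0, "ay": 0, "az": -10},
    {"claw": 8.5, "tx": 9, "ty": 2.5, "tz": -4.7, "ax": 0, "ay": 0, "az": -15},
    {"claw": 8.5, "tx": 12, "ty": 4, "tz": -6.3, "ax": 0, "ay": 0, "az": -20},
    {"claw": 8.5, "tx": 15, "ty": 6, "tz": -8, "ax": 0, "ay": 0, "az": -25},
    {"claw": 8.5, "tx": 18, "ty": 8, "tz": -9.3, "ax": 0, "ay": 0, "az": -30},
    {"claw": 8.5, "tx": 18.7, "ty": 8.6, "tz": -9.7, "ax": 0, "ay": 0, "az": -30},
    {"claw": 8.5, "tx": 18.7, "ty": 8.6, "tz": -9.7, "ax": 0, "ay": 0, "az": -30},
    {"claw": 8.5, "tx": 18.7, "ty": 8.6, "tz": -9.7, "ax": 0, "ay": 0, "az": -30}
  ]
}}

```text
time: 1.9
eef_pos: [0.6205, 0.183, 0.2656]
tcp_rot: [0.706, 0.044, 0.314, -0.634]
contact_force: [0.8, -1.1, 0.1]
opening: 0.996
```

Run:
```python
from h import *
import json
s=ctrl.get_state();print(s["time"],np.round(s["qpos"],3),np.round(s["eef_pos"],4),R.from_quat(s["tcp_rot"]).as_matrix().round(3).tolist())
p,d=cams.read_camera("wrist");cv2.imwrite("pics/w1.png",p);np.save("pics/w1.npy",d);json.dump({k:np.array(v).tolist() for k,v in s.items()},open("pics/w1.json","w"))
```

```text
1.9 [ 0.246  0.024  1.87  -0.406  0.858 -0.721] [0.6205 0.183  0.2656] [[0.799, 0.46, 0.386], [-0.335, -0.192, 0.922], [0.499, -0.867, 0.0]]
```

View pics/w1.png

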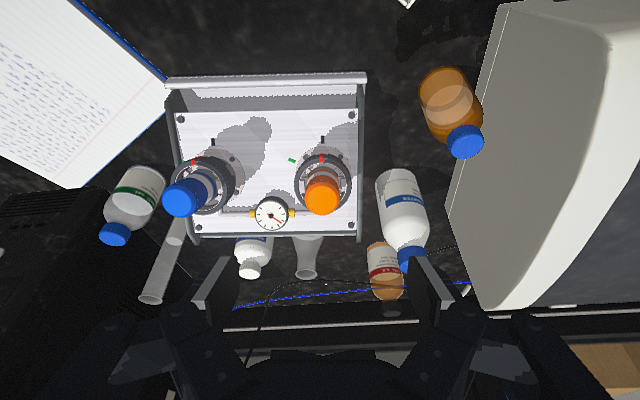

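The wrist view shows the orange knob at (322,195), the red line at (323,160) pointing to the black mark (322,140), and the green mark to the left at (292,160), which is anticlockwise. I'll refine the axis with this view.

```bash
cat > fit.py <<'E'
from m import *
from scipy.optimize import least_squares
import json
def axis(yaw,t=30):
    y=np.radians(yaw);t=np.radians(t);return np.array([-np.sin(t)*np.cos(y),-np.sin(t)*np.sin(y),np.cos(t)])
def knob(name,c,a,near):
    s=json.load(open(f"pics/{name}.json"));p=cv2.imread(f"pics/{name}.png");d=np.load(f"pics/{name}.npy")
    H,S,V=cv2.split(cv2.cvtColor(p,cv2.COLOR_BGR2HSV))
    mk=(H>4)&(H<20)&(S>190)&(V>100) if c=="orange" else (H>100)&(H<125)&(S>150)&(V>60)
    k,l,st,ce=cv2.connectedComponentsWithStats(mk.astype(np.uint8));i=1+np.argmin(np.linalg.norm(ce[1:]-near,axis=1)+1e3*(st[1:,4]<150))
    P,u=cloud("wrist",d,cv2.erode((l==i).astype(np.uint8),np.ones((3,3)))>0,s)
    ex=np.cross([-a[1],a[0],0],a);ex/=np.linalg.norm(ex);ey=np.cross(a,ex)
    t=P@a;end=np.percentile(t,97);side=P[(t<end-.005)&(t>end-.03)]
    f=lambda x:np.hypot(side@ex-x[0],side@ey-x[1])-.016
    r=least_squares(f,[np.median(P@ex),np.median(P@ey)],loss="soft_l1",f_scale=.001)
    # cap centre by rim of cap points
    cap=P[t>end-.002];q=np.c_[cap@ex,cap@ey].astype(np.float32);cc,rad=cv2.minEnclosingCircle(q)
    return ex*r.x[0]+ey*r.x[1]+a*(end-.017), ex*cc[0]+ey*cc[1]+a*(end-.017),rad,np.sqrt((r.fun**2).mean()),len(side),len(cap)
E
python3 - <<'E'
from fit import *
s=json.load(open("pics/w1.json"));d=np.load("pics/w1.npy")
mk=np.zeros(d.shape,bool);mk[75:240,165:365]=1
P,u=cloud("wrist",d,mk,s);n,c,i=planefit(P,tol=.002);print("deck n",n.round(4),"tilt",np.degrees(np.arccos(n[2])),"yaw",np.degrees(np.arctan2(-n[1],-n[0])),i.sum())
a=axis(-21.3);o=knob("w1","orange",a,(322,195));b=knob("w1","blue",a,(185,197))
for k in(o,b):print(k[0].round(4),k[1].round(4),k[2:],"h above deck",((k[0]-c)@n).round(4))
print("yaw from knobs",-np.degrees(np.arctan2(o[0][0]-b[0][0],o[0][1]-b[0][1])),-np.degrees(np.arctan2(o[1][0]-b[1][0],o[1][1]-b[1][1])))
# collar top: ring points
k=o[0];rel=P-k;t=rel@n;r=np.linalg.norm(rel-np.outer(t,n),axis=1)
for lo,hi in((.018,.024),(.024,.029),(.029,.031)):
    z=t[(r>lo)&(r<hi)&(t>-.06)];print(lo,hi,len(z),np.percentile(z,[5,25,50,75,95]).round(4))
h,e=np.histogram(t[(r>.02)&(r<.0305)&(t>-.06)],bins=30);print(list(zip((e[:-1]*1000).round(1),h)))
E
```

```text
deck n [-0.4648  0.1813  0.8666] tilt 29.92964412765892 yaw -21.308468857726012 14270
[0.6738 0.1582 0.161 ] [0.6753 0.1588 0.1617] (0.013998491689562798, np.float64(6.664482184864928e-09), 1, 618) h above deck 0.088
[0.6288 0.0374 0.1621] [0.6287 0.0386 0.1617] (0.01418069377541542, np.float64(0.0003990301986049857), 240, 619) h above deck 0.0879
yaw from knobs -20.410825019850332 -21.183525384073686
0.018 0.024 386 [-0.0463 -0.0416 -0.033  -0.0315 -0.0304]
0.024 0.029 678 [-0.0464 -0.0328 -0.0315 -0.0309 -0.0301]
0.029 0.031 147 [-0.0457 -0.035  -0.0316 -0.0308 -0.0301]
[(np.float64(-58.7), np.int64(6)), (np.float64(-57.7), np.int64(4)), (np.float64(-56.7), np.int64(1)), (np.float64(-55.7), np.int64(3)), (np.float64(-54.7), np.int64(1)), (np.float64(-53.8), np.int64(2)), (np.float64(-52.8), np.int64(3)), (np.float64(-51.8), np.int64(2)), (np.float64(-50.8), np.int64(2)), (np.float64(-49.8), np.int64(3)), (np.float64(-48.8), np.int64(2)), (np.float64(-47.8), np.int64(12)), (np.float64(-46.9), np.int64(23)), (np.float64(-45.9), np.int64(23)), (np.float64(-44.9), np.int64(6)), (np.float64(-43.9), np.int64(13)), (np.float64(-42.9), np.int64(9)), (np.float64(-41.9), np.int64(29)), (np.float64(-40.9), np.int64(31)), (np.float64(-40.0), np.int64(15)), (np.float64(-39.0), np.int64(11)), (np.float64(-38.0), np.int64(10)), (np.float64(-37.0), np.int64(15)), (np.float64(-36.0), np.int64(16)), (np.float64(-35.0), np.int64(29)), (np.float64(-34.0), np.int64(17)), (np.float64(-33.0), np.int64(105)), (np.float64(-32.1), np.int64(346)), (np.float64(-31.1), np.int64(267)), (np.float64(-30.1), np.int64(57))]
```

```bash
cat >> fit.py <<'E'
K0=np.array([.6755,.1592,.1615]);A0=axis(-21.3)
def delta(target,ydir=None):
    s=ctrl.get_state();M=R.from_quat(s["tcp_rot"]).as_matrix();d=M.T@(np.array(target)-s["eef_pos"])*100
    print("t",s["time"],"eef",np.round(s["eef_pos"],4),"shift cm",d.round(2),"q",np.round(s["qpos"],3),"F",np.round(s["contact_force"],1),"op",round(s["opening"],3))
    if ydir is not None:
        y=M.T@np.array(ydir);print("rotvec deg to align y",np.degrees(np.cross([0,1,0],y)).round(2))
def onaxis():
    s=ctrl.get_state();M=R.from_quat(s["tcp_rot"]).as_matrix();r=s["eef_pos"]-K0;t=r@A0;print("along",round(t*1000,1),"lateral in tool mm",(M.T@(r-t*A0)*1000).round(1),"tilt err deg",np.degrees(np.cross([0,1,0],M.T@-A0)).round(2))
E
python3 - <<'E'
from fit import *
delta(K0-.048*A0,-A0);delta(K0+.06*A0,-A0);onaxis()
E
```

```text
t 1.95 eef [0.621  0.1837 0.2671] shift cm [-0.13 16.93 -0.13] q [ 0.247  0.023  1.869 -0.406  0.857 -0.721] F [0.  0.2 0.2] op 0.996
rotvec deg to align y [ 0.59 -0.    0.06]
t 1.95 eef [0.621  0.1837 0.2671] shift cm [-0.12  6.13 -0.24] q [ 0.247  0.023  1.869 -0.406  0.857 -0.721] F [0.  0.2 0.2] op 0.996
rotvec deg to align y [ 0.59 -0.    0.06]
along 121.3 lateral in tool mm [ 1.1 -0.   3.1] tilt err deg [ 0.59 -0.    0.06]
```

Request:
{"method": "play_rows", "body": {
  "steps": [
    {"claw": 8.5, "tx": -0.1, "ty": 3, "tz": -0.3, "ax": 0.6, "ay": 0, "az": 0},
    {"claw": 8.5, "tx": -0.1, "ty": 6, "tz": -0.3, "ax": 0.6, "ay": 0, "az": 0},
    {"claw": 8.5, "tx": -0.1, "ty": 9, "tz": -0.2, "ax": 0.6, "ay": 0, "az": 0},
    {"claw": 8.5, "tx": -0.1, "ty": 11, "tz": -0.2, "ax": 0.6, "ay": 0, "az": 0},
    {"claw": 8.5, "tx": -0.1, "ty": 11, "tz": -0.2, "ax": 0.6, "ay": 0, "az": 0},
    {"claw": 8.5, "tx": -0.1, "ty": 11, "tz": -0.2, "ax": 0.6, "ay": 0, "az": 0}
  ]
}}

```text
time: 2.45
eef_pos: [0.67, 0.1611, 0.1704]
tcp_rot: [0.702, 0.047, 0.313, -0.638]
contact_force: [-0.9, 0.1, 0.8]
opening: 0.998
```

Run:
```python
from fit import *
s=ctrl.get_state()
p,d=cams.read_camera("wrist");cv2.imwrite("pics/w2.png",p);np.save("pics/w2.npy",d);json.dump({k:np.array(v).tolist() for k,v in s.items()},open("pics/w2.json","w"))
delta(K0-.048*A0,-A0);onaxis()
```

```text
t 2.5 eef [0.6705 0.1614 0.1721] shift cm [-0.07  5.99 -0.03] q [ 0.186  0.197  1.863 -0.44   0.672 -0.702] F [-0.3  0.3 -0.7] op 0.995
rotvec deg to align y [-0.03  0.    0.14]
along 11.9 lateral in tool mm [0.5 0.  0.3] tilt err deg [-0.03  0.    0.14]
```

View pics/w2.png

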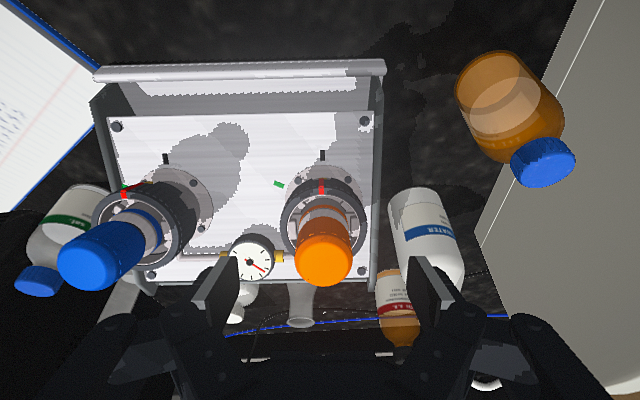

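The jaws straddle the orange knob centrally (pads at x=237 and 415, knob at 323). Now I'll go down over the collar.

Request:
{"method": "play_rows", "body": {
  "steps": [
    {"claw": 8.5, "tx": -0.05, "ty": 2, "tz": 0, "ax": 0, "ay": 0, "az": 0.1},
    {"claw": 8.5, "tx": -0.05, "ty": 4, "tz": 0, "ax": 0, "ay": 0, "az": 0.1},
    {"claw": 8.5, "tx": -0.05, "ty": 5.2, "tz": 0, "ax": 0, "ay": 0, "az": 0.1},
    {"claw": 8.5, "tx": -0.05, "ty": 6, "tz": 0, "ax": 0, "ay": 0, "az": 0.1},
    {"claw": 8.5, "tx": -0.05, "ty": 6, "tz": 0, "ax": 0, "ay": 0, "az": 0.1},
    {"claw": 8.5, "tx": -0.05, "ty": 6, "tz": 0, "ax": 0, "ay": 0, "az": 0.1}
  ]
}}

```text
time: 3.0
eef_pos: [0.6974, 0.1497, 0.1183]
tcp_rot: [0.702, 0.047, 0.313, -0.638]
contact_force: [0.6, -0.4, 0.9]
opening: 0.994
```

Run:
```python
from fit import *
s=ctrl.get_state()
p,d=cams.read_camera("wrist");cv2.imwrite("pics/w3.png",p);np.save("pics/w3.npy",d);json.dump({k:np.array(v).tolist() for k,v in s.items()},open("pics/w3.json","w"))
delta(K0-.048*A0,-A0);onaxis()
```

```text
t 3.05 eef [0.6976 0.1498 0.1188] shift cm [ 0.06 -0.1   0.07] q [ 0.159  0.31   1.834 -0.474  0.589 -0.677] F [ 0.1 -0.1  0.1] op 0.995
rotvec deg to align y [ 0.03  0.   -0.01]
along -49.0 lateral in tool mm [-0.6  0.  -0.7] tilt err deg [ 0.03  0.   -0.01]
```

View pics/w3.png

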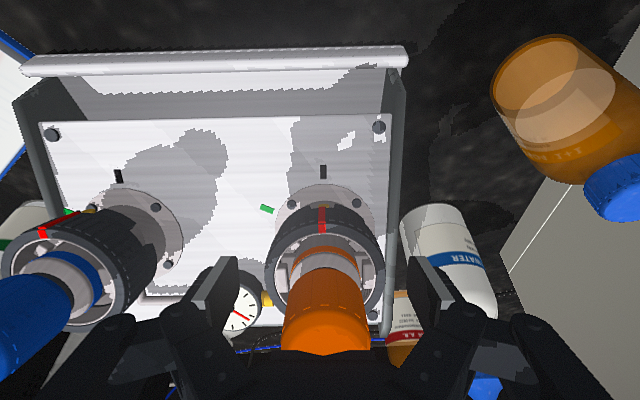

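Request:
{"method": "play_rows", "body": {
  "steps": [
    {"claw": 5.4, "tx": 0, "ty": 0, "tz": 0, "ax": 0, "ay": 0, "az": 0},
    {"claw": 5.4, "tx": 0, "ty": 0, "tz": 0, "ax": 0, "ay": 0, "az": 0},
    {"claw": 5.4, "tx": 0, "ty": 0, "tz": 0, "ax": 0, "ay": 0, "az": 0},
    {"claw": 5.4, "tx": 0, "ty": 0, "tz": 0, "ax": 0, "ay": 0, "az": 0},
    {"claw": 5.4, "tx": 0, "ty": 0, "tz": 0, "ax": 0, "ay": 0, "az": 0},
    {"claw": 5.4, "tx": 0, "ty": 0, "tz": 0, "ax": 0, "ay": 0, "az": 0},
    {"claw": 5.4, "tx": 0, "ty": 0, "tz": 0, "ax": 0, "ay": 0, "az": 0}
  ],
  "grip_force": 80
}}

```text
time: 3.63
eef_pos: [0.6975, 0.1507, 0.1196]
tcp_rot: [0.702, 0.047, 0.314, -0.638]
contact_force: [-5.5, 3.8, 6.1]
opening: 0.69
```

Run:
```python
from fit import *
s=ctrl.get_state()
p,d=cams.read_camera("wrist");cv2.imwrite("pics/w4.png",p);print(s["contact_force"],s["wrist_torque"])
onaxis()
```

```text
[-5.45049457  3.84082024  6.12997216] [0.2759745  0.49159296 0.09052644]
along -48.0 lateral in tool mm [-0.5 -0.   0.1] tilt err deg [-0.04  0.    0.02]
```

View pics/w4.png

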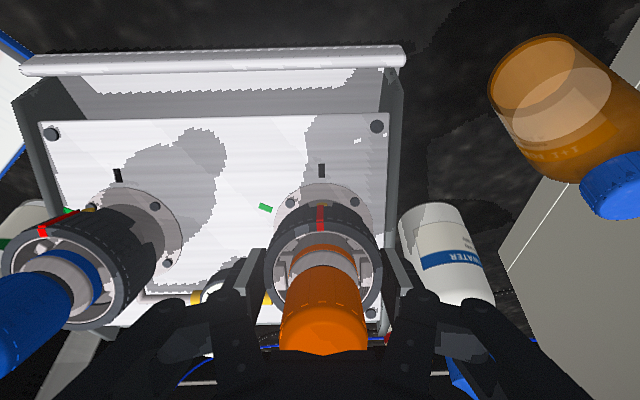

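Request:
{"method": "play_rows", "body": {
  "steps": [
    {"claw": 5.4, "tx": 0, "ty": -0.4, "tz": 0, "ax": 0, "ay": 0, "az": 0},
    {"claw": 5.4, "tx": 0, "ty": -0.8, "tz": 0, "ax": 0, "ay": 0, "az": 0},
    {"claw": 5.4, "tx": 0, "ty": -1.0, "tz": 0, "ax": 0, "ay": 0, "az": 0},
    {"claw": 5.4, "tx": 0, "ty": -1.0, "tz": 0, "ax": 0, "ay": 0, "az": 0},
    {"claw": 5.4, "tx": 0, "ty": -1.0, "tz": 0, "ax": 0, "ay": 0, "az": 0}
  ]
}}

```text
time: 4.1
eef_pos: [0.6936, 0.1521, 0.1265]
tcp_rot: [0.701, 0.048, 0.314, -0.639]
contact_force: [7.9, 3.4, -5.2]
opening: 0.685
```

Run:
```python
from fit import *
s=ctrl.get_state()
p,d=cams.read_camera("wrist");cv2.imwrite("pics/w5.png",p[100:]);print(s["contact_force"]@A0,s["wrist_torque"])
onaxis()
```

```text
-7.554749700114969 [ 0.53562521 -0.34144923  0.37111472]
along -40.2 lateral in tool mm [-0.7 -0.  -0.1] tilt err deg [-0.13  0.    0.06]
```

View pics/w5.png

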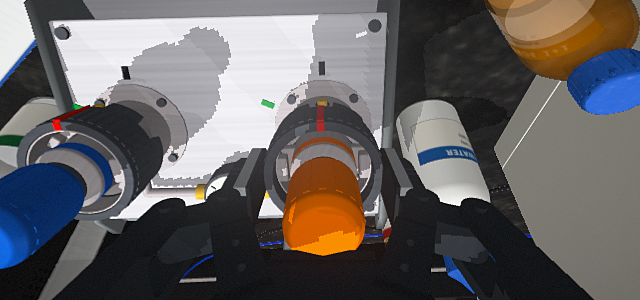

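Request:
{"method": "play_rows", "body": {
  "steps": [
    {"claw": 5.4, "tx": 0.03, "ty": -0.15, "tz": 0, "ax": 0, "ay": 0, "az": 0},
    {"claw": 5.4, "tx": 0.03, "ty": -0.15, "tz": 0, "ax": 0, "ay": -4, "az": 0},
    {"claw": 5.4, "tx": 0.03, "ty": -0.15, "tz": 0, "ax": 0, "ay": -8, "az": 0},
    {"claw": 5.4, "tx": 0.03, "ty": -0.15, "tz": 0, "ax": 0, "ay": -12, "az": 0},
    {"claw": 5.4, "tx": 0.03, "ty": -0.15, "tz": 0, "ax": 0, "ay": -16, "az": 0},
    {"claw": 5.4, "tx": 0.03, "ty": -0.15, "tz": 0, "ax": 0, "ay": -20, "az": 0},
    {"claw": 5.4, "tx": 0.03, "ty": -0.15, "tz": 0, "ax": 0, "ay": -20, "az": 0}
  ]
}}

```text
time: 4.73
eef_pos: [0.693, 0.1518, 0.1274]
tcp_rot: [0.745, 0.158, 0.186, -0.62]
contact_force: [8.0, 1.1, -6.8]
opening: 0.686
```

Run:
```python
from fit import *
s=ctrl.get_state()
p,d=cams.read_camera("wrist");cv2.imwrite("pics/w6.png",p[100:]);print(s["contact_force"]@A0,s["wrist_torque"],s["qpos"],s["opening"])
onaxis()
```

```text
-9.438608184982936 [ 0.375128   -0.37843807  0.33391266] [ 0.16260346  0.29024603  1.84042913 -0.46611988  0.60022687 -1.03485861] 0.686493919197971
along -39.0 lateral in tool mm [-0.7 -0.  -0.3] tilt err deg [-0.05  0.    0.05]
```

View pics/w6.png

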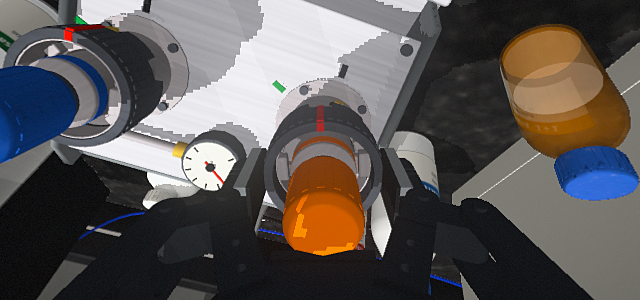

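The collar is following the gripper: the red line stays at x=320 while the black mark has moved to (343,72). I'll continue to the stop.

Request:
{"method": "play_rows", "body": {
  "steps": [
    {"claw": 5.4, "tx": 0.03, "ty": 0, "tz": 0, "ax": 0, "ay": -5, "az": 0},
    {"claw": 5.4, "tx": 0.03, "ty": 0, "tz": 0, "ax": 0, "ay": -10, "az": 0},
    {"claw": 5.4, "tx": 0.03, "ty": 0, "tz": 0, "ax": 0, "ay": -15, "az": 0},
    {"claw": 5.4, "tx": 0.03, "ty": 0, "tz": 0, "ax": 0, "ay": -20, "az": 0},
    {"claw": 5.4, "tx": 0.03, "ty": 0, "tz": 0, "ax": 0, "ay": -25, "az": 0},
    {"claw": 5.4, "tx": 0.03, "ty": 0, "tz": 0, "ax": 0, "ay": -30, "az": 0},
    {"claw": 5.4, "tx": 0.03, "ty": 0, "tz": 0, "ax": 0, "ay": -35, "az": 0},
    {"claw": 5.4, "tx": 0.03, "ty": 0, "tz": 0, "ax": 0, "ay": -39, "az": 0},
    {"claw": 5.4, "tx": 0.03, "ty": 0, "tz": 0, "ax": 0, "ay": -43, "az": 0},
    {"claw": 5.4, "tx": 0.03, "ty": 0, "tz": 0, "ax": 0, "ay": -45, "az": 0},
    {"claw": 5.4, "tx": 0.03, "ty": 0, "tz": 0, "ax": 0, "ay": -45, "az": 0}
  ]
}}

```text
time: 5.7
eef_pos: [0.6935, 0.1508, 0.1279]
tcp_rot: [0.76, 0.379, -0.108, -0.516]
contact_force: [7.6, -1.1, -4.7]
opening: 0.685
```

Run:
```python
from fit import *
s=ctrl.get_state()
p,d=cams.read_camera("wrist");cv2.imwrite("pics/w7.png",p[100:]);print(s["contact_force"]@A0,s["wrist_torque"],s["wrist_torque"]@A0,s["qpos"],s["opening"])
onaxis()
```

```text
-7.798076186430926 [ 0.56115089 -0.94218074 -1.48933516] -1.7223359232117454 [ 0.16055437  0.29016474  1.83914178 -0.46167406  0.60177269 -1.81123862] 0.6850285525924198
along -39.0 lateral in tool mm [-1.  -0.  -0.8] tilt err deg [-0.09  0.    0.03]
```

View pics/w7.png

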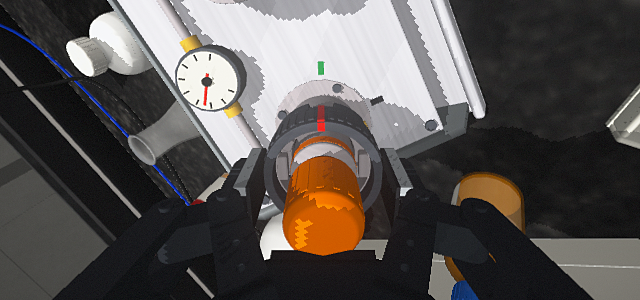

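Request:
{"method": "play_rows", "body": {
  "steps": [
    {"claw": 5.4, "tx": 0.05, "ty": 0.4, "tz": 0.05, "ax": 0, "ay": 0, "az": 0},
    {"claw": 5.4, "tx": 0.05, "ty": 0.8, "tz": 0.05, "ax": 0, "ay": 0, "az": 0},
    {"claw": 5.4, "tx": 0.05, "ty": 1.0, "tz": 0.05, "ax": 0, "ay": 0, "az": 0},
    {"claw": 5.4, "tx": 0.05, "ty": 1.0, "tz": 0.05, "ax": 0, "ay": 0, "az": 0},
    {"claw": 8.5, "tx": 0.05, "ty": 1.0, "tz": 0.05, "ax": 0, "ay": 0, "az": 0},
    {"claw": 8.5, "tx": 0.05, "ty": 1.0, "tz": 0.05, "ax": 0, "ay": 0, "az": 0},
    {"claw": 8.5, "tx": 0.05, "ty": 1.0, "tz": 0.05, "ax": 0, "ay": 0, "az": 0},
    {"claw": 8.5, "tx": 0.05, "ty": 1.0, "tz": 0.05, "ax": 0, "ay": 0, "az": 0},
    {"claw": 8.5, "tx": 0.05, "ty": 1.0, "tz": 0.05, "ax": 0, "ay": 0, "az": 0}
  ]
}}

```text
time: 6.5
eef_pos: [0.6968, 0.1507, 0.1187]
tcp_rot: [0.76, 0.382, -0.114, -0.513]
contact_force: [-0.6, -0.0, -1.1]
opening: 0.995
```

Run:
```python
from fit import *
s=ctrl.get_state()
p,d=cams.read_camera("wrist");cv2.imwrite("pics/w8.png",p[100:]);print(s["contact_force"]@A0,s["wrist_torque"]@A0,s["opening"])
onaxis();delta(K0-.012*A0,-A0)
```

```text
-0.6737164229909767 -0.014104949843064655 0.9954813504161082
along -48.5 lateral in tool mm [-0.8  0.   1.2] tilt err deg [-0.05  0.   -0.11]
t 6.55 eef [0.6968 0.1507 0.1187] shift cm [ 0.08 -3.65 -0.12] q [ 0.16   0.309  1.834 -0.473  0.591 -1.812] F [0.  0.4 0.7] op 0.996
rotvec deg to align y [-0.05  0.   -0.11]
```

View pics/w8.png

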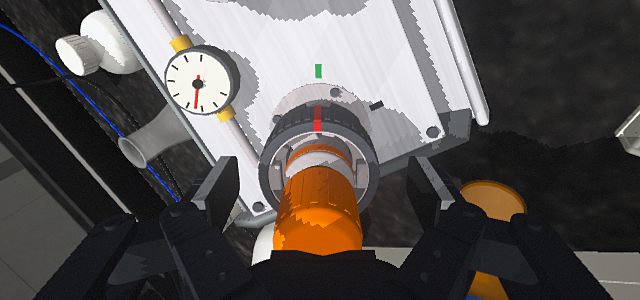

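The collar is home in the open notch, with the red line (317,120) pointing at the green mark (318,70). Next I back up and grip the knob.

Request:
{"method": "play_rows", "body": {
  "steps": [
    {"claw": 8.5, "tx": 0.05, "ty": -1.2, "tz": -0.1, "ax": 0, "ay": 0, "az": -0.1},
    {"claw": 8.5, "tx": 0.05, "ty": -2.5, "tz": -0.1, "ax": 0, "ay": 0, "az": -0.1},
    {"claw": 8.5, "tx": 0.05, "ty": -3.2, "tz": -0.1, "ax": 0, "ay": 0, "az": -0.1},
    {"claw": 2.5, "tx": 0.05, "ty": -3.2, "tz": -0.1, "ax": 0, "ay": 0, "az": -0.1},
    {"claw": 2.5, "tx": 0.05, "ty": -3.2, "tz": -0.1, "ax": 0, "ay": 0, "az": -0.1},
    {"claw": 2.5, "tx": 0.05, "ty": -3.2, "tz": -0.1, "ax": 0, "ay": 0, "az": -0.1},
    {"claw": 2.5, "tx": 0.05, "ty": -3.2, "tz": -0.1, "ax": 0, "ay": 0, "az": -0.1},
    {"claw": 2.5, "tx": 0.05, "ty": -3.2, "tz": -0.1, "ax": 0, "ay": 0, "az": -0.1},
    {"claw": 2.5, "tx": 0.05, "ty": -3.2, "tz": -0.1, "ax": 0, "ay": 0, "az": -0.1},
    {"claw": 2.5, "tx": 0.05, "ty": -3.2, "tz": -0.1, "ax": 0, "ay": 0, "az": -0.1},
    {"claw": 2.5, "tx": 0.05, "ty": -3.2, "tz": -0.1, "ax": 0, "ay": 0, "az": -0.1}
  ],
  "grip_force": 70
}}

```text
time: 7.47
eef_pos: [0.6827, 0.1555, 0.1469]
tcp_rot: [0.76, 0.382, -0.113, -0.513]
contact_force: [-3.4, -0.5, 2.4]
opening: 0.351
```

Run:
```python
from fit import *
s=ctrl.get_state()
p,d=cams.read_camera("wrist");cv2.imwrite("pics/w9.png",p[100:]);print(s["contact_force"],s["contact_force"]@A0,s["wrist_torque"],s["opening"])
onaxis();print(R.from_quat(s["tcp_rot"]).as_matrix().round(3))
```

```text
[-3.39917941 -0.52775815  2.39818346] 3.5645262215051234 [-0.04860565  0.53272759 -0.14509166] 0.35119901397721637
along -16.7 lateral in tool mm [-0.9  0.  -0. ] tilt err deg [-0.07  0.   -0.09]
[[ 0.683  0.464 -0.564]
 [ 0.697 -0.182  0.694]
 [ 0.219 -0.867 -0.448]]
```

View pics/w9.png

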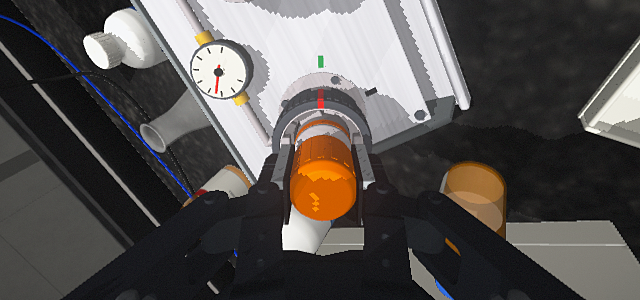

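Request:
{"method": "play_rows", "body": {
  "steps": [
    {"claw": 2.5, "tx": 0.05, "ty": -0.7, "tz": 0, "ax": 0, "ay": 0, "az": 0},
    {"claw": 2.5, "tx": 0.05, "ty": -1.5, "tz": 0, "ax": 0, "ay": 0, "az": 0},
    {"claw": 2.5, "tx": 0.05, "ty": -2.5, "tz": 0, "ax": 0, "ay": 0, "az": 0},
    {"claw": 2.5, "tx": 0.05, "ty": -3.5, "tz": 0, "ax": 0, "ay": 0, "az": 0},
    {"claw": 2.5, "tx": 0.05, "ty": -4.5, "tz": 0, "ax": 0, "ay": 0, "az": 0},
    {"claw": 2.5, "tx": 0.05, "ty": -5.5, "tz": 0, "ax": 0, "ay": 0, "az": 0},
    {"claw": 2.5, "tx": 0.05, "ty": -6.5, "tz": 0, "ax": 0, "ay": 0, "az": 0},
    {"claw": 2.5, "tx": 0.05, "ty": -8, "tz": 0, "ax": 0, "ay": 0, "az": 0},
    {"claw": 2.5, "tx": 0.05, "ty": -9.5, "tz": 0, "ax": 0, "ay": 0, "az": 0},
    {"claw": 2.5, "tx": 0.05, "ty": -11, "tz": 0, "ax": 0, "ay": 0, "az": 0},
    {"claw": 2.5, "tx": 0.05, "ty": -11, "tz": 0, "ax": 0, "ay": 0, "az": 0}
  ]
}}

```text
time: 8.43
eef_pos: [0.6327, 0.1773, 0.2473]
tcp_rot: [0.76, 0.385, -0.111, -0.512]
contact_force: [2.0, 0.2, -1.2]
opening: 0.349
```

Run:
```python
from fit import *
s=ctrl.get_state()
p,d=cams.read_camera("wrist");cv2.imwrite("pics/w10.png",p[60:]);print(s["contact_force"],s["opening"],s["time"])
onaxis();print(R.from_quat(s["tcp_rot"]).as_matrix().round(3),s["qpos"])
p,d=cams.read_camera("side");cv2.imwrite("pics/s10.png",cv2.resize(p[80:360,180:500],None,fx=2.2,fy=2.2,interpolation=cv2.INTER_CUBIC))
```

```text
[ 1.97637145  0.24332449 -1.15035953] 0.3493187420565061 8.4333
along 96.0 lateral in tool mm [ 1.7  0.  -1.3] tilt err deg [ 0.08 -0.    0.23]
[[ 0.68   0.471 -0.562]
 [ 0.698 -0.179  0.694]
 [ 0.226 -0.864 -0.45 ]] [ 0.22596557  0.05205189  1.87710799 -0.40037945  0.8021149  -1.86665986]
```

View pics/w10.png

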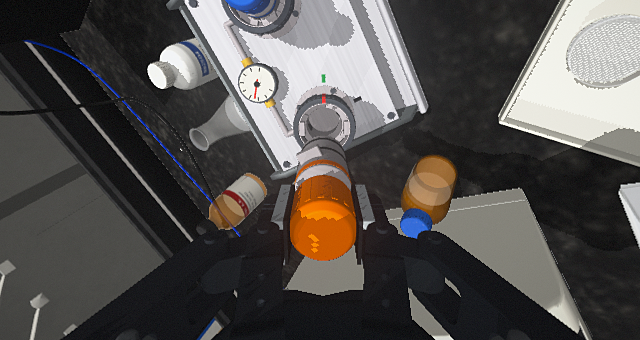

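View pics/s10.png

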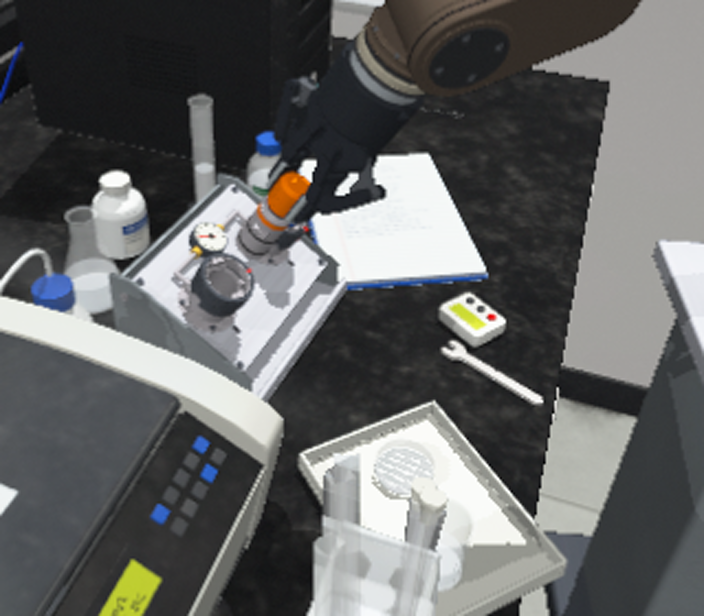

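The cartridge is clear of the head and the collar sits home. Now I'll turn it upright and carry it to the free front area of the tray.

Run:
```python
from fit import *
s=ctrl.get_state();M=R.from_quat(s["tcp_rot"])
y=M.as_matrix()[:,1];ax=np.cross(y,[0,0,-1]);ang=np.arccos(-y[2]);rv=M.inv().apply(ax/np.linalg.norm(ax)*ang);print("rotvec tool deg",np.degrees(rv).round(2))
M2=M*R.from_rotvec(rv);print(M2.as_matrix().round(3))
delta([.433,.311,.24]); delta([.60,.19,.27])
```

```text
rotvec tool deg [26.93 -0.   13.33]
[[ 0.737  0.    -0.676]
 [ 0.676 -0.     0.737]
 [ 0.    -1.    -0.   ]]
t 8.5333 eef [0.6323 0.1765 0.2438] shift cm [ -4.28 -11.41  20.73] q [ 0.225  0.056  1.879 -0.401  0.801 -1.866] F [ 0.1 -0.1 -2.2] op 0.349
t 8.5333 eef [0.6323 0.1765 0.2438] shift cm [-0.68 -4.02  1.58] q [ 0.225  0.056  1.879 -0.401  0.801 -1.866] F [ 0.1 -0.1 -2.2] op 0.349
```

Request:
{"method": "play_rows", "body": {
  "steps": [
    {"claw": 2.5, "tx": -0.3, "ty": -2, "tz": 0.8, "ax": 2.7, "ay": 0, "az": 1.3},
    {"claw": 2.5, "tx": -0.7, "ty": -4, "tz": 1.6, "ax": 5.4, "ay": 0, "az": 2.7},
    {"claw": 2.5, "tx": -1.1, "ty": -4.9, "tz": 4, "ax": 8.1, "ay": 0, "az": 4},
    {"claw": 2.5, "tx": -1.6, "ty": -5.8, "tz": 6.4, "ax": 11, "ay": 0, "az": 5.4},
    {"claw": 2.5, "tx": -2, "ty": -6.7, "tz": 8.8, "ax": 14, "ay": 0, "az": 6.9},
    {"claw": 2.5, "tx": -2.5, "ty": -7.7, "tz": 11.2, "ax": 17, "ay": 0, "az": 8.4},
    {"claw": 2.5, "tx": -2.9, "ty": -8.6, "tz": 13.6, "ax": 20, "ay": 0, "az": 9.9},
    {"claw": 2.5, "tx": -3.4, "ty": -9.6, "tz": 16, "ax": 23, "ay": 0, "az": 11.4},
    {"claw": 2.5, "tx": -3.9, "ty": -10.5, "tz": 18.4, "ax": 25.5, "ay": 0, "az": 12.6},
    {"claw": 2.5, "tx": -4.3, "ty": -11.4, "tz": 20.7, "ax": 26.9, "ay": 0, "az": 13.3},
    {"claw": 2.5, "tx": -4.3, "ty": -11.4, "tz": 20.7, "ax": 26.9, "ay": 0, "az": 13.3},
    {"claw": 2.5, "tx": -4.3, "ty": -11.4, "tz": 20.7, "ax": 26.9, "ay": 0, "az": 13.3}
  ]
}}

```text
time: 9.53
eef_pos: [0.4326, 0.3103, 0.2378]
tcp_rot: [0.659, 0.256, -0.258, -0.658]
contact_force: [0.8, -1.0, -3.2]
opening: 0.353
```

Run:
```python
from fit import *
s=ctrl.get_state()
p,d=cams.read_camera("wrist");cv2.imwrite("pics/w11.png",p);np.save("pics/w11.npy",d);json.dump({k:np.array(v).tolist() for k,v in s.items()},open("pics/w11.json","w"));print(s["contact_force"],s["opening"],s["time"],s["eef_pos"],s["qpos"])
p,d=cams.read_camera("side");cv2.imwrite("pics/s11.png",cv2.resize(p[80:360,180:500],None,fx=2.2,fy=2.2,interpolation=cv2.INTER_CUBIC))
print(R.from_quat(s["tcp_rot"]).as_matrix().round(3))
```

```text
[ 0.75770372 -0.96191863 -3.16478213] 0.3532176148914587 9.5333 [0.43262948 0.31030599 0.23779929] [ 4.32024485e-01 -3.34254384e-02  1.91735985e+00 -1.05854899e-03
  1.26047452e+00 -1.88155859e+00]
[[ 0.736 -0.002 -0.677]
 [ 0.677 -0.002  0.736]
 [-0.003 -1.    -0.   ]]
```

View pics/w11.png

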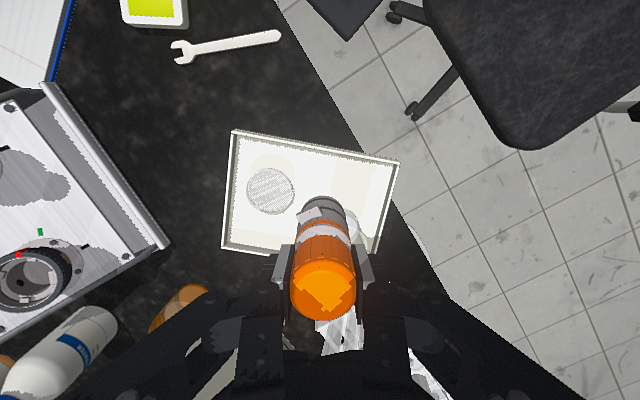

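View pics/s11.png

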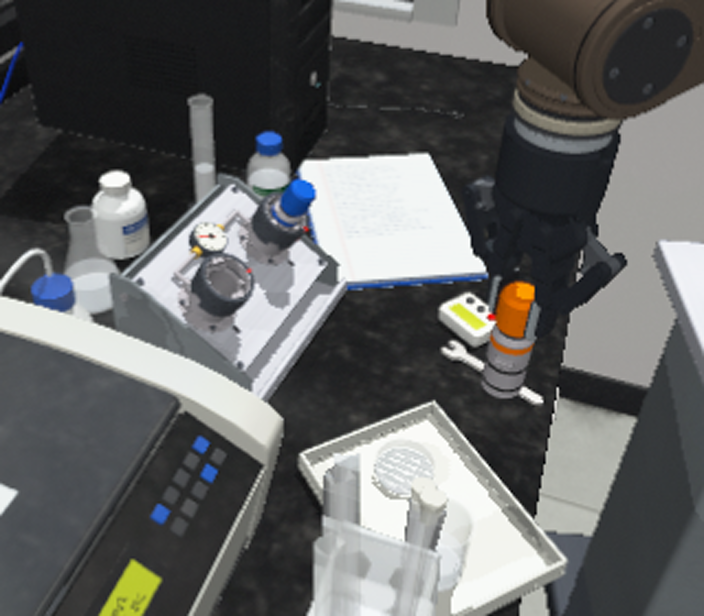

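Run:
```python
from fit import *
s=json.load(open("pics/w11.json"))
c=onplane("wrist",[(232,131),(399,161),(222,250)],.022,s);print("corners",c.round(3).tolist(),np.linalg.norm(c[1]-c[0]),np.linalg.norm(c[2]-c[0]))
print("dish",onplane("wrist",[(270,191)],.015,s).round(3))
ctr=(c[1]+c[2])/2;ey=(c[1]-c[0])[:2];ey/=np.linalg.norm(ey);ex=np.array([ey[1],-ey[0]]);print("ctr",ctr.round(3),"ey",ey.round(3),"ex",ex.round(3))
for P in([.433,.311],[.463,.385],[.475,.371]):
    r=np.array(P)-ctr[:2];print(P,(r@ex).round(3),(r@ey).round(3))
# beaker from side/top depth: rim-height points
for n in("top","side"):
    d=np.load(f"pics/{n}0.npy");P,_=cloud(n,d,np.ones(d.shape,bool))
    q=P[(P[:,0]>.40)&(P[:,0]<.53)&(P[:,1]>.33)&(P[:,1]<.425)&(P[:,2]>.04)&(P[:,2]<.1)];print(n,len(q),q.min(0).round(3),q.max(0).round(3))
    q=q[q[:,2]>.065];print(len(q),q[:,:2].min(0).round(3),q[:,:2].max(0).round(3))
```

```text
corners [[0.468, 0.197, 0.022], [0.358, 0.37, 0.022], [0.604, 0.283, 0.022]] 0.2055293732834855 0.16064409716819045
dish [[0.498 0.278 0.015]]
ctr [0.481 0.327 0.022] ey [-0.536  0.844] ex [0.844 0.536]
[0.433, 0.311] -0.049 0.013
[0.463, 0.385] 0.016 0.059
[0.475, 0.371] 0.019 0.041
top 249 [0.444 0.354 0.04 ] [0.53  0.425 0.1  ]
142 [0.444 0.354] [0.53  0.425]
side 331 [0.448 0.352 0.04 ] [0.482 0.407 0.076]
139 [0.448 0.352] [0.482 0.407]
```

Request:
{"method": "play_rows", "body": {
  "steps": [
    {"claw": 2.5, "tx": 0.3, "ty": 3, "tz": 0, "ax": 0, "ay": 0, "az": 0},
    {"claw": 2.5, "tx": 0.3, "ty": 6, "tz": 0, "ax": 0, "ay": 0, "az": 0},
    {"claw": 2.5, "tx": 0.3, "ty": 9, "tz": 0, "ax": 0, "ay": 0, "az": 0},
    {"claw": 2.5, "tx": 0.3, "ty": 12, "tz": 0, "ax": 0, "ay": 0, "az": 0},
    {"claw": 2.5, "tx": 0.3, "ty": 14, "tz": 0, "ax": 0, "ay": 0, "az": 0},
    {"claw": 2.5, "tx": 0.3, "ty": 15, "tz": 0, "ax": 0, "ay": 0, "az": 0},
    {"claw": 2.5, "tx": 0.3, "ty": 15.7, "tz": 0, "ax": 0, "ay": 0, "az": 0},
    {"claw": 2.5, "tx": 0.3, "ty": 15.7, "tz": 0, "ax": 0, "ay": 0, "az": 0},
    {"claw": 2.5, "tx": 0.3, "ty": 15.7, "tz": 0, "ax": 0, "ay": 0, "az": 0}
  ]
}}

```text
time: 10.38
eef_pos: [0.4363, 0.3125, 0.0832]
tcp_rot: [0.659, 0.256, -0.256, -0.659]
contact_force: [0.1, 0.8, -1.2]
opening: 0.351
```

Run:
```python
from fit import *
s=ctrl.get_state()
p,d=cams.read_camera("wrist");cv2.imwrite("pics/w12.png",p);print(s["contact_force"],s["opening"],s["time"],s["eef_pos"])
p,d=cams.read_camera("side");cv2.imwrite("pics/s12.png",cv2.resize(p[200:400,280:500],None,fx=3,fy=3,interpolation=cv2.INTER_CUBIC))
print(R.from_quat(s["tcp_rot"]).as_matrix().round(3))
```

```text
[ 0.07257778  0.81378933 -1.21124287] 0.3513810255639524 10.3833 [0.43632812 0.31245262 0.08322911]
[[ 0.738  0.001 -0.675]
 [ 0.675  0.     0.738]
 [ 0.001 -1.    -0.   ]]
```

View pics/s12.png

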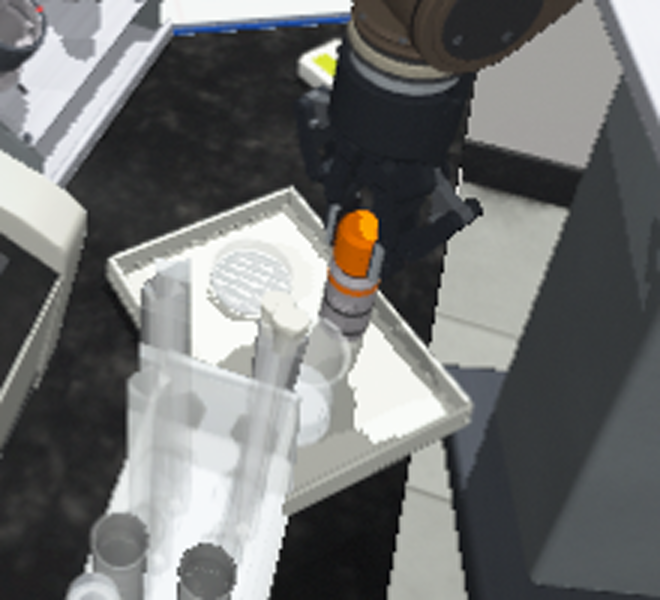

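View pics/w12.png

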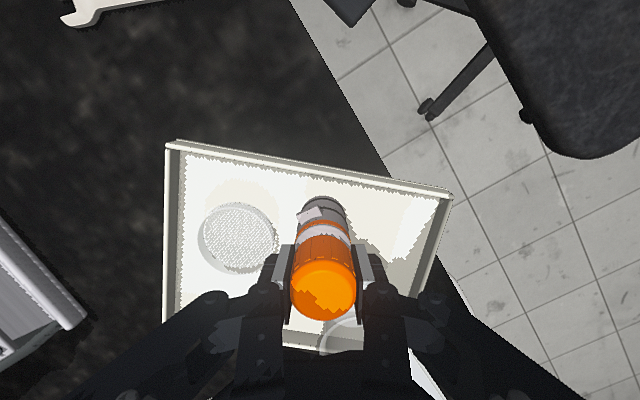

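Request:
{"method": "play_rows", "body": {
  "steps": [
    {"claw": 2.5, "tx": 0, "ty": 0.4, "tz": 0, "ax": 0, "ay": 0, "az": 0},
    {"claw": 2.5, "tx": 0, "ty": 0.7, "tz": 0, "ax": 0, "ay": 0, "az": 0},
    {"claw": 2.5, "tx": 0, "ty": 0.9, "tz": 0, "ax": 0, "ay": 0, "az": 0},
    {"claw": 2.5, "tx": 0, "ty": 0.9, "tz": 0, "ax": 0, "ay": 0, "az": 0},
    {"claw": 2.5, "tx": 0, "ty": 0.9, "tz": 0, "ax": 0, "ay": 0, "az": 0}
  ]
}}

```text
time: 10.9
eef_pos: [0.4358, 0.3126, 0.0742]
tcp_rot: [-0.659, -0.256, 0.256, 0.659]
contact_force: [-0.9, 1.5, 3.9]
opening: 0.35
```

Request:
{"method": "play_rows", "body": {
  "steps": [
    {"claw": 2.5, "tx": 0, "ty": 0.1, "tz": 0, "ax": 0, "ay": 0, "az": 0},
    {"claw": 2.5, "tx": 0, "ty": 0.1, "tz": 0, "ax": 0, "ay": 0, "az": 0},
    {"claw": 2.5, "tx": 0, "ty": 0.1, "tz": 0, "ax": 0, "ay": 0, "az": 0}
  ]
}}

```text
time: 11.15
eef_pos: [0.436, 0.3128, 0.0742]
tcp_rot: [-0.659, -0.256, 0.256, 0.659]
contact_force: [-1.4, -1.5, 8.0]
opening: 0.347
```

Request:
{"method": "play_rows", "body": {
  "steps": [
    {"claw": 3.2, "tx": 0, "ty": 0, "tz": 0, "ax": 0, "ay": 0, "az": 0},
    {"claw": 3.6, "tx": 0, "ty": 0, "tz": 0, "ax": 0, "ay": 0, "az": 0},
    {"claw": 4.2, "tx": 0, "ty": 0, "tz": 0, "ax": 0, "ay": 0, "az": 0},
    {"claw": 4.8, "tx": 0, "ty": 0, "tz": 0, "ax": 0, "ay": 0, "az": 0},
    {"claw": 5.2, "tx": 0, "ty": 0, "tz": 0, "ax": 0, "ay": 0, "az": 0},
    {"claw": 5.2, "tx": 0, "ty": 0, "tz": 0, "ax": 0, "ay": 0, "az": 0},
    {"claw": 5.2, "tx": 0, "ty": 0, "tz": 0, "ax": 0, "ay": 0, "az": 0}
  ]
}}

```text
time: 11.73
eef_pos: [0.4349, 0.3122, 0.0718]
tcp_rot: [0.659, 0.256, -0.257, -0.659]
contact_force: [-0.1, 0.2, 0.7]
opening: 0.603
```

Run:
```python
from fit import *
s=ctrl.get_state()
p,d=cams.read_camera("wrist");cv2.imwrite("pics/w13.png",p);print(s["contact_force"],s["opening"],s["time"],s["eef_pos"])
```

```text
[-0.0851978   0.21056603  0.68903379] 0.6028432630869712 11.7333 [0.43491984 0.31215429 0.07178581]
```

View pics/w13.png

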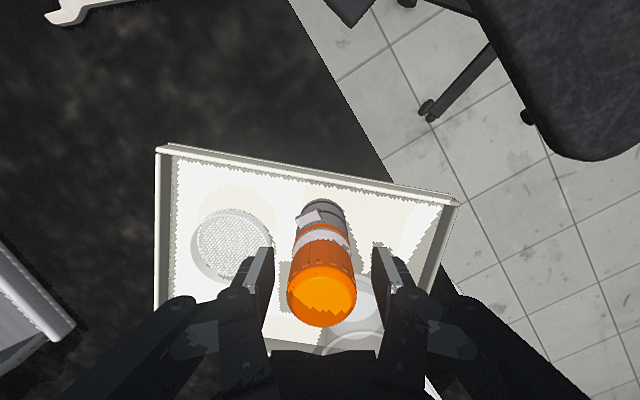

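The cartridge stands free between the opened fingers. I'll retreat straight up and check.

Request:
{"method": "play_rows", "body": {
  "steps": [
    {"claw": 5.2, "tx": 0, "ty": -1.5, "tz": 0, "ax": 0, "ay": 0, "az": 0},
    {"claw": 5.2, "tx": 0, "ty": -3.5, "tz": 0, "ax": 0, "ay": 0, "az": 0},
    {"claw": 5.2, "tx": 0, "ty": -6, "tz": 0, "ax": 0, "ay": 0, "az": 0},
    {"claw": 5.2, "tx": 0, "ty": -9, "tz": 0, "ax": 0, "ay": 0, "az": 0},
    {"claw": 5.2, "tx": 0, "ty": -12, "tz": 0, "ax": 0, "ay": 0, "az": 0},
    {"claw": 5.2, "tx": 0, "ty": -15, "tz": 0, "ax": 0, "ay": 0, "az": 0},
    {"claw": 5.2, "tx": 0, "ty": -18, "tz": 0, "ax": 0, "ay": 0, "az": 0},
    {"claw": 5.2, "tx": 0, "ty": -18, "tz": 0, "ax": 0, "ay": 0, "az": 0},
    {"claw": 5.2, "tx": 0, "ty": -18, "tz": 0, "ax": 0, "ay": 0, "az": 0}
  ]
}}

```text
time: 12.53
eef_pos: [0.4365, 0.3129, 0.2548]
tcp_rot: [-0.659, -0.258, 0.255, 0.659]
contact_force: [0.2, 1.0, -0.1]
opening: 0.616
```

Run:
```python
from fit import *
s=ctrl.get_state()
p,d=cams.read_camera("wrist");cv2.imwrite("pics/w14.png",p);print(s["contact_force"],s["opening"],s["time"],s["eef_pos"])
H,S,V=cv2.split(cv2.cvtColor(p,cv2.COLOR_BGR2HSV));mk=(H>4)&(H<20)&(S>190)&(V>100);P,_=cloud("wrist",d,mk,s);P=P[np.linalg.norm(P[:,:2]-[.436,.312],axis=1)<.05];print("knob top z",np.percentile(P[:,2],95),P[P[:,2]>np.percentile(P[:,2],95)-.003].mean(0), "expect .106")
p,d=cams.read_camera("side");cv2.imwrite("pics/s14.png",cv2.resize(p[120:400,180:500],None,fx=2.2,fy=2.2,interpolation=cv2.INTER_CUBIC))
p,d=cams.read_camera("top");cv2.imwrite("pics/t14.png",cv2.resize(p[100:310,180:460],None,fx=2.8,fy=2.8,interpolation=cv2.INTER_CUBIC))
```

```text
[ 0.21649655  0.98211237 -0.11940297] 0.6155294072314497 12.5333 [0.43645535 0.31289037 0.2547627 ]
knob top z 0.10787243031259985 [0.43597639 0.31291907 0.10669527] expect .106
```

View pics/w14.png

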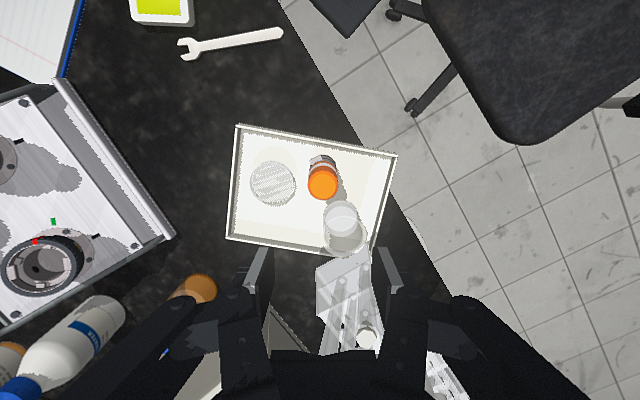

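View pics/s14.png

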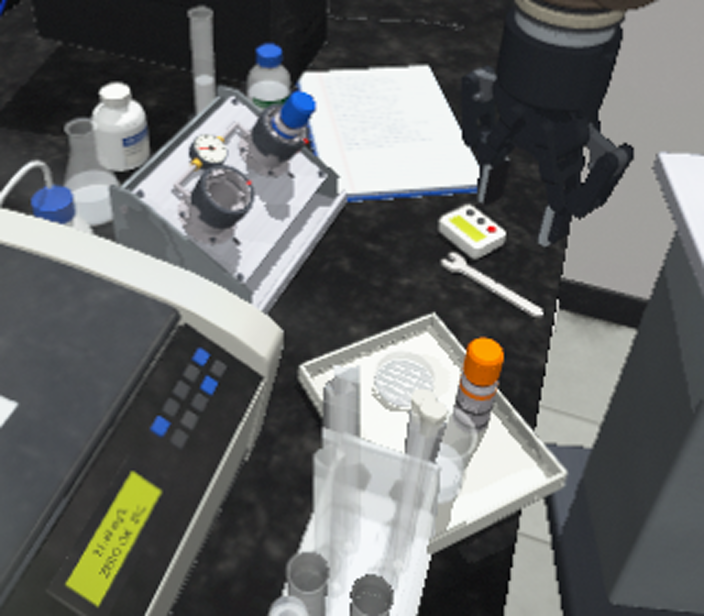

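View pics/t14.png

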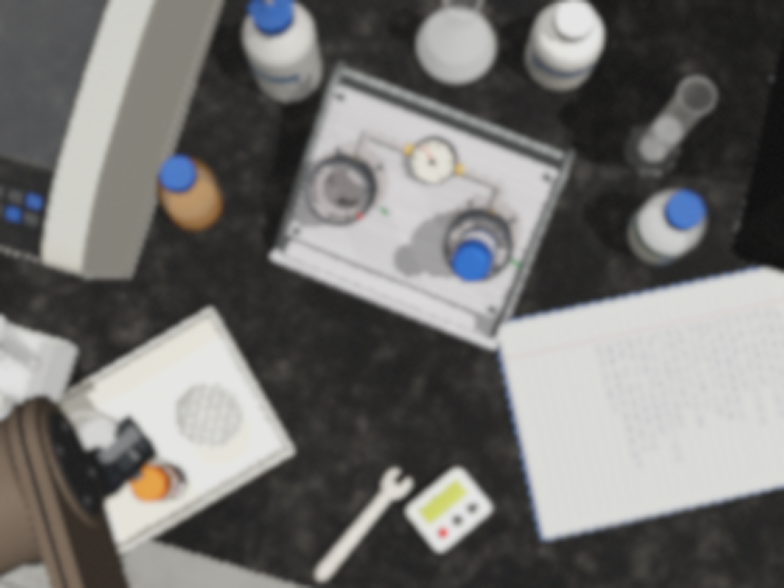

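The cartridge stands upright and nothing else has moved. One last numeric check of the collar's seating and angle before I hand in.

Run:
```python
from fit import *
s=ctrl.get_state();p,d=cams.read_camera("wrist")
ex=np.cross([-A0[1],A0[0],0],A0);ex/=np.linalg.norm(ex);ey=np.cross(A0,ex)
H,S,V=cv2.split(cv2.cvtColor(p,cv2.COLOR_BGR2HSV))
for n,img,dep,st in(("wrist",p,d,s),)+tuple((c,)+cams.read_camera(c)+(None,) for c in("side","top")):
    H,S,V=cv2.split(cv2.cvtColor(img,cv2.COLOR_BGR2HSV))
    for nm,mk in(("red",((H<8)|(H>172))&(S>130)&(V>70)),("green",(H>45)&(H<85)&(S>80)&(V>60)),):
        P,_=cloud(n,dep,mk,st)
        if not len(P):continue
        r=P-K0;t=r@A0;q=np.c_[r@ex,r@ey];rad=np.linalg.norm(q,axis=1);k=(rad<.065)&(t<-.02)&(t>-.1)
        if k.sum():print(n,nm,k.sum(),"ang",np.degrees(np.arctan2(q[k,1].mean(),q[k,0].mean())).round(1),"rad",rad[k].mean().round(3),"t",t[k].mean().round(4))
    P,_=cloud(n,dep,np.ones(dep.shape,bool),st);r=P-K0;t=r@A0;rad=np.hypot(r@ex,r@ey);k=(rad>.025)&(rad<.029)&(t>-.06)&(t<-.01)
    if k.sum():print(n,"collar top t",np.percentile(t[k],[25,50,75,90]).round(4),k.sum())
```

```text
wrist red 43 ang 66.3 rad 0.029 t -0.0344
wrist green 29 ang 65.6 rad 0.042 t -0.0871
wrist collar top t [-0.0327 -0.0315 -0.0307 -0.0301] 1001
side red 2 ang 68.7 rad 0.028 t -0.0333
side collar top t [-0.0362 -0.0334 -0.0325 -0.0316] 128Traceback (most recent call last):
  File "<stdin>", line 8, in <module>
  File "h.py", line 19, in cloud
    v,u=np.nonzero(mask&(depth>0));o,d=rays(n,np.c_[u,v],st);return o+d*depth[v,u][:,None],np.c_[u,v]
                                       ~~~~^^^^^^^^^^^^^^^^^
  File "h.py", line 13, in rays
    K,D,W=ext(n,st);u=cv2.undistortPoints(np.array(px,float).reshape(-1,1,2),K,D)[:,0]
                      ~~~~~~~~~~~~~~~~~~~^^^^^^^^^^^^^^^^^^^^^^^^^^^^^^^^^^^^^^^^
cv2.error: OpenCV(4.12.0) /io/opencv/modules/calib3d/src/undistort.dispatch.cpp:347: error: (-215:Assertion failed) CV_IS_MAT(_src) && CV_IS_MAT(_dst) && (_src->rows == 1 || _src->cols == 1) && (_dst->rows == 1 || _dst->cols == 1) && _src->cols + _src->rows - 1 == _dst->rows + _dst->cols - 1 && (CV_MAT_TYPE(_src->type) == CV_32FC2 || CV_MAT_TYPE(_src->type) == CV_64FC2) && (CV_MAT_TYPE(_dst->type) == CV_32FC2 || CV_MAT_TYPE(_dst->type) == CV_64FC2) in function 'cvUndistortPointsInternal'
```

Red line at 66.3°, green mark at 65.6°, and the collar top is back at its rest height (-31.5 mm, the same as before). Handing in.

```bash
python3 -c "
from plant import ctrl
print(ctrl.sign_off())"
```

```text
the job is handed in; nothing more can be done
None
```

The spent orange cartridge is out and standing upright on a free spot of the tray floor. The left collar is open, and I handed the job in at about 12.6 s.

**What I did:** I gripped the left collar along its axis and pulled it back about 10 mm. I turned it 65° anticlockwise until it pushed back against the stop (about 1.7 N·m), then lowered and released it into the open notch. I then drew the cartridge out along the head's axis, turned it upright, set it down at about (0.436, 0.312) and backed off straight up.

**Last checks:**
- **Collar:** the red line is at 66.3° and the green mark at 65.6°, so they line up. The collar top is 31.5 mm below the knob's seated position, the same as at rest before.
- **Cartridge:** the knob top is at z ≈ 0.107 m against 0.106 m expected for standing upright. The opened fingers were clear of it.
- **Everything else:** in the last pictures the blue cartridge is still seated with its collar untouched. Nothing else looked moved, by eye only.
- **Failed or disagreed:** the last check script stopped on an error at the top camera, so the angle and height come from the wrist and side cameras. The side camera saw only 2 red pixels (68.7°) and read the collar top about 2 mm lower, within calibration error.

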